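# Reset the tripped battery charger

## Task

One of the two blue battery chargers on the bench has tripped: its lamp is red. On that charger push the sliding dust cover fully open, reach into the well with a fingertip and press the sunken orange reset key all the way down for half a second, let it spring back up, and push the cover fully shut again. Only push: do not pinch the cover's rib, do not lift or shove anything, and leave the green-lamp charger and the other things on the bench alone.

Things in the scene. Friction and masses are not known exactly. Their poses are not given: they have to be found in the camera images.
- tripped: The charger with the RED lamp: blue steel case 160 (x) x 190 (y) x 75 (z) mm, about 2.8 kg, loose on rubber feet. Origin: centre of its underside, on the bench. Its +x runs from the front panel (terminals, knob, projecting 16 mm) to the back, +y to the left seen from the front, z up. Red lamp on top at x 52, y 66 mm, 11 mm high. The cover's two guide rails (x -52, x 12) are 3 mm high.
- tripped_well (a point): Centre of the mouth of the red-lamp charger's square well, level with the flat case top, 75 mm above the bench, at case x -20, y -45 mm. The well is 44 x 44 mm inside, 28 mm deep, its sides along the case's axes. Fixed to the case. The dust cover slides over it along case y.
- tripped_key_top (a point): Centre of the top of the sunken orange reset key (a round key 26 mm in diameter standing 8 mm above the floor of the well); its top is 20 mm below the case top when up, 25 mm when fully down. It moves with the key.
- tripped_reset (a joint): Press of the red-lamp charger's reset key, m: 0 up, 0.005 fully down. It is sprung, about 1 N at first and 4.6 N when fully down, and comes up by itself.
- tripped_cover (a joint): Slide of the red-lamp charger's dust cover, m, along the case's +y: 0 shut (plate centred over the well), 0.056 fully open (well wholly clear). It starts at 0 to 0.012. About 1.5 N of friction; stays where it is left; hard stops at both ends.
- tripped_rib (a point): Centre of the rib on the red-lamp charger's dust cover. The cover is an aluminium plate 58 x 58 mm, its upper face 3.5 mm above the case top; across its middle stands a rib 40 mm long (case x), 12 thick (case y), 12 high. This point is half-way up the rib, 9.5 mm above the case top, and moves with the cover. Push the rib's black face to open, its yellow face to shut.
- tripped_rib_right: Black half of that rib, on the case's -y side, 6 mm thick (the face pushed to open). Origin: mid-length, at the rib's foot, on the plane between the two halves.
- tripped_rib_left: Yellow half of that rib, on the case's +y side, 6 mm thick (the face pushed to shut). Origin as for the black half.
- healthy: The charger with the GREEN lamp, otherwise the same as the red-lamp one; leave it alone. Origin: centre of its underside, axes likewise. The two chargers may stand either way round on the bench, turned up to 0.4 rad.
- healthy_reset (a joint): Press of the green-lamp charger's reset key, m, 0 up; leave it.
- healthy_cover (a joint): Slide of the green-lamp charger's cover, m, 0 shut; it starts at 0 to 0.012; leave it.
- battery: Black and grey motorcycle battery, 87 x 150 x 108 mm, towards the far edge of the bench. Origin: centre of its underside.
- socket: Steel wrench socket standing on end between the chargers, 27 mm in diameter, 38 mm high. Origin: centre of its underside.
- wrist_pin: Aluminium piston pin standing on end between the chargers, 22 mm in diameter, 50 mm high. Origin: centre of its underside.
- dish: Steel parts dish, 90 mm across, 30 mm high, at the right of the chargers. Origin: centre of its underside.
- wrench: Steel wrench lying flat beyond the chargers. Origin: under its middle.
- screwdriver: Screwdriver lying beyond the chargers. Origin: under its middle.
- spray: Spray can, 64 mm in diameter, 190 mm high, standing at the left of the bench. Origin: centre of its underside.

How it is judged:
On the way, in this order (a step that is already met when the one before it is completed fails the run):
1. the red-lamp charger's dust cover is pushed fully open (value of joint tripped_cover above 0.05 m), for 0.2 s.
2. a finger holds the sunken reset key fully down, with the cover open (value of joint tripped_reset above 0.0042 m and value of joint tripped_cover above 0.046 m and contact force between the fingers and tripped_reset above 1 N), for 0.3 s.
3. the key is up again and the cover is pushed fully shut (value of joint tripped_reset below 0.001 m and value of joint tripped_cover below 0.004 m), for 0.2 s.
At the end, for the whole second after the job is handed in: After the press, the red-lamp charger's key is up again (within 1 mm) and its cover shut (within 4 mm); it is at rest within 25 mm of where it stood. The green-lamp charger is within 15 mm of where it stood, its key up and its cover less than 25 mm open (all of step 3 and value of joint healthy_reset below 0.001 m and value of joint healthy_cover below 0.025 m and not (distance of tripped from where it was at the start of the episode above 0.025 m) and not (distance of healthy from where it was at the start of the episode above 0.015 m) and linear speed of tripped below 0.01 m/s); the robot touches nothing.
It fails at once if the cover's rib is pinched (more than 3 N on both of its faces at once) (contact force between the fingers and tripped_rib_left above 3 N and contact force between the fingers and tripped_rib_right above 3 N).
It fails at once if the red-lamp charger is shoved more than 25 mm, lifted more than 12 mm, or tipped (distance of tripped from where it was at the start of the episode above 0.025 m or height (world z) of tripped above 0.012 m or angle between tripped's own z axis and vertical above 0.1 rad).
It fails at once if the green-lamp charger is operated, shoved or lifted (value of joint healthy_reset above 0.002 m or value of joint healthy_cover above 0.025 m or distance of healthy from where it was at the start of the episode above 0.015 m).
It fails at once if another thing on the bench is moved more than 25 mm or lifted (distance of any of battery, socket, wrist_pin, dish, wrench, screwdriver, spray from where it was at the start of the episode above 0.025 m).
It also fails if it takes over 48 s, if anything falls off the work surface, if the arm or the gripper's body presses on something with over 40 N, if the wrist force passes 120 N, or if a joint passes its speed limit or range.

## Robot

A 6-joint arm with a two-finger parallel gripper is mounted at the origin on the work surface. World frame = base frame: x ahead of the robot, y to its left, z up, the work surface at z = 0. Lengths are in m, angles in rad, forces in N, time in s.
With the tool pointing down it reaches from about 0.275 to 0.75 m from the base axis. Payload 10.2 kg.
Tool frame: the origin (TCP) lies at the very end of the fingers, on their centre line; the grasp point (between the pads) lies 19 mm behind it; z points along the fingers, y is the direction in which the jaws open and shut (so a half turn about z gives the same grasp; the last joint's range is limited). The gripper opens to 85 mm and grips with 20 to 120 N. Pads are 22 mm wide; open, the fingers measure 114 mm over their backs; the gripper's body (76 mm by 85 mm) begins 54 mm behind the grasp point. The pads swing forward as they close: fully open they stand 13 mm farther back than shut.
Start: joints at [-1.443, 0.313, 1.498, -0, 1.331, -0.223], TCP at [0.18, -0.493, 0.208] pointing down, gripper open.
Joint ranges: [-2.94, 2.94], [-0.97, 2.17], [0.19, 2.56], [-1.23, 4.37], [0.02, 3.11], [-2.88, 2.88]. Speed limits (rad/s): [2.39, 2.39, 3.01, 3.14, 3.14, 3.14].

## Interface

Orientations are given as a 3x3 rotation matrix whose columns are the frame's x, y, z axes.
In Python, from plant import sensors, get_image, calibration, job gives the robot as it stands.
- The arm moves only by the tool arm_command, never from a script. Its argument "motion" is a list of rows, each an object of numbers: "dx", "dy", "dz": the shift along the tool's x, y, z in m; "spin": the turn about the tool's z in rad. In form: [{"dx": .., "dy": .., "dz": .., "spin": ..}, ...]. A call has 1 to 20 rows; each row shifts and turns the commanded pose from where the row before left it, along the tool's axes as they then stand; what a row does not reach is not made up. A row lasts 1/10 s, in which the tool goes at most 50 mm and 8.59 degrees, less where a joint would pass 70% of its speed; a pose out of reach is approached as far as the arm can. A call with a gripper value outside its range is refused whole. "grip" is the finger opening in m, from 0 to 0.0854, set as the call begins (left out, the last holds). The fingers move at their own pace and stop on an object; "newtons" is the grip in N (left out, the last holds). Time passes only in rows, so rows that do not move let the fingers close. It gives the time, the measured TCP pose, the force and the opening at its end, in the units of the state.
- sensors.read_state(): the state, without advancing time (a new reading comes with each control period).
- get_image(name): name is "scene" or "top" or "wrist"; returns the picture (480x640x3 uint8, red, green, blue); there is no depth.
- calibration(name): a dict with "intrinsics" (3x3 intrinsics, pixels), "xyz" and "rotation" of the camera in the world; the wrist camera has in their place "mount" (4x4, takes a point from camera to tool coordinates, whose origin is the TCP and whose axes are the flange's). Camera axes: x right, y down, z forward; pixel columns grow to the right and rows downward; lengths in m; the calibration is good to about 2 mm. The wrist camera is an equidistant fisheye: a pixel r from the principal point sees the ray r / f radians off the axis. A picture is of the moment at which its call begins: read the wrist's pose just before it. calibration takes no time and is no camera call.
- job.sign_off(): hands the job in, once; it reports no verdict.
The state is a dict: "time": time; "joint_positions": joint angles; "joint_velocities": joint speeds; "tau": joint torques, N m; "eef_pos": TCP position; "tcp_rot": TCP orientation; "wrist_force": force on the tool from outside, world axes, zero at the start; "ft_torque": the same for the moment, N m; "finger_gap": opening from 0.0 (shut) to 1.0 (fully open).
Only numpy, scipy, OpenCV 4.12 (cv2) and the standard library are available. Lean on these libraries where they do the work, as an engineer would, in place of code of your own. Each camera call takes 0.05 s, during which the arm holds its last target.

## Working session

There is one attempt and no reset: what is moved stays moved. The work goes in short steps, Python scripts to look and compute and a tool call to move; the robot and the scene stay as the last step left them, time stands still between calls to the robot, and variables do not carry over. Pictures are saved under pics/ and viewed, and the job is handed in when it is done.

Besides the shell and the picture viewer there is one more tool, called after ">>>" as name([rows], argument=value, ...), one row to a line, values as JSON. arm_command: Moves the arm, as the interface text tells. Its arguments: {"type":"object","properties":{"motion":{"type":"array","items":{"type":"object","properties":{"dx":{"type":"number"},"dy":{"type":"number"},"dz":{"type":"number"},"spin":{"type":"number"}}}},"grip":{"type":"number"},"newtons":{"type":"number"}},"required":["motion"]}

```bash
ls; mkdir -p pics
python3 - <<'E'
from plant import sensors,get_image,calibration
import cv2,numpy as np
s=sensors.read_state();print({k:np.round(v,3).tolist() for k,v in s.items()})
for n in ["scene","top","wrist"]:
    cv2.imwrite(f"pics/{n}0.png",get_image(n)[:,:,::-1]);c=calibration(n);print(n,{k:np.round(v,4).tolist() if not isinstance(v,str) else v for k,v in c.items()})
E
```

```text
pics
{'time': 0.0, 'joint_positions': [-1.443, 0.313, 1.498, -0.0, 1.331, -0.223], 'joint_velocities': [-0.0, 0.002, -0.002, -0.001, 0.001, -0.001], 'tau': [-0.001, -41.227, -25.974, -0.0, 0.004, 0.0], 'eef_pos': [0.18, -0.493, 0.208], 'tcp_rot': [[0.939, 0.344, -0.0], [0.344, -0.939, 0.001], [0.0, -0.001, -1.0]], 'wrist_force': [0.364, -0.696, 0.696], 'ft_torque': [-0.052, 0.018, -0.075], 'finger_gap': 1.003}
scene {'intrinsics': [[576.499, 0.0, 330.7578], [0.0, 576.499, 237.5099], [0.0, 0.0, 1.0]], 'xyz': [1.4089, -0.6148, 1.0603], 'rotation': [[0.6057, 0.5334, -0.5904], [0.7956, -0.4024, 0.4528], [0.004, -0.744, -0.6681]]}
top {'intrinsics': [[611.4239, 0.0, 313.81], [0.0, 611.4239, 240.2346], [0.0, 0.0, 1.0]], 'xyz': [0.2416, 0.0497, 1.6873], 'rotation': [[-0.0889, -0.9739, 0.209], [-0.996, 0.0881, -0.0133], [-0.0055, -0.2093, -0.9778]]}
wrist {'intrinsics': [[371.6483, 0.0, 321.0548], [0.0, 371.6483, 243.0194], [0.0, 0.0, 1.0]], 'mount': [[0.0014, -0.945, -0.3272, 0.0847], [1.0, 0.0012, 0.0009, 0.0007], [-0.0005, -0.3272, 0.945, -0.1658], [0.0, 0.0, 0.0, 1.0]]}
```

View pics/scene0.png

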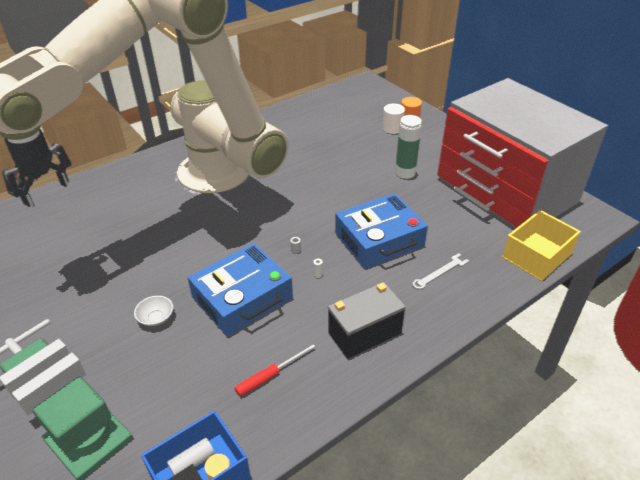

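View pics/top0.png

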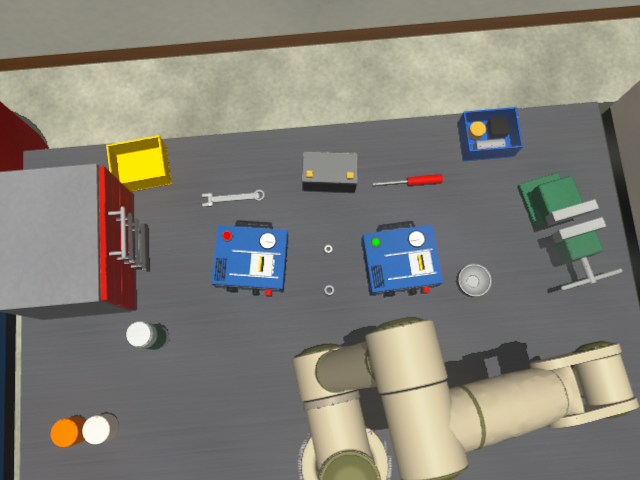

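View pics/wrist0.png

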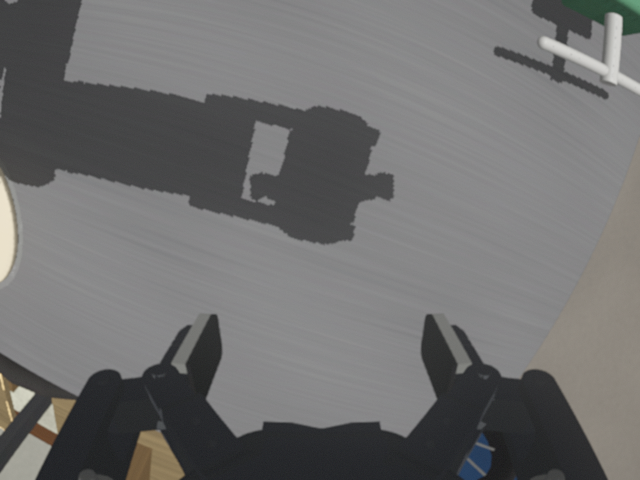

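The red-lamp charger is on the left in the top view, around (251,258), with its front toward the robot. The lamp is at (227,236) and the rib at (262,264). Next I zoom in and measure.

```bash
cat > h.py <<'E'
from plant import sensors,get_image,calibration
import cv2,numpy as np
def ray(name,uv,s=None):
    c=calibration(name);K=np.array(c["intrinsics"])
    u,v=uv;x=(u-K[0,2])/K[0,0];y=(v-K[1,2])/K[1,1]
    if name=="wrist":
        r=np.hypot(x,y);d=np.array([np.sin(r)*x/max(r,1e-9),np.sin(r)*y/max(r,1e-9),np.cos(r)])
        M=np.array(c["mount"]);R=np.array(s["tcp_rot"])
        return np.array(s["eef_pos"])+R@M[:3,3],R@M[:3,:3]@d
    R=np.array(c["rotation"]);d=np.array([x,y,1.]);d/=np.linalg.norm(d)
    return np.array(c["xyz"]),R@d
def onplane(o,d,z): return o+d*(z-o[2])/d[2]
def tri(rays):
    A=np.zeros((3,3));b=np.zeros(3)
    for o,d in rays:
        P=np.eye(3)-np.outer(d,d);A+=P;b+=P@o
    p=np.linalg.solve(A,b);return p,[float(np.linalg.norm((np.eye(3)-np.outer(d,d))@(p-o))) for o,d in rays]
def blob(im,lo,hi,box=None):
    h=cv2.cvtColor(im,cv2.COLOR_RGB2HSV);m=cv2.inRange(h,np.array(lo),np.array(hi))
    if box: 
        k=np.zeros_like(m);x0,y0,x1,y1=box;k[y0:y1,x0:x1]=1;m=m*k
    n,l,st,c=cv2.connectedComponentsWithStats(m)
    return sorted([(int(st[i,4]),c[i].round(1).tolist()) for i in range(1,n)],reverse=True)[:4],m
E
python3 - <<'E'
from h import *
t=cv2.imread("pics/top0.png")[:,:,::-1];s=cv2.imread("pics/scene0.png")[:,:,::-1]
cv2.imwrite("pics/c0.png",np.hstack([cv2.resize(t[215:305,200:300],(400,360),interpolation=2),cv2.resize(s[190:270,330:430],(400,360),interpolation=2)])[:,:,::-1].copy())
for nm,im,box in [("top",t,(205,220,295,300)),("scene",s,(330,190,430,265))]:
    print(nm,"red",blob(im,(0,150,120),(6,255,255),box)[0],"yel",blob(im,(20,120,120),(35,255,255),box)[0])
    b,m=blob(im,(105,120,60),(125,255,255),box);print(b)
a=blob(t,(0,150,120),(6,255,255),(205,220,295,300))[0]
E
```

```text
top red [(42, [226.0, 234.9]), (34, [268.0, 292.0])] yel [(34, [259.9, 263.3])]
[(3133, [247.1, 256.7])]
scene red [(30, [412.5, 221.7])] yel [(18, [366.7, 215.1])]
[(3060, [382.6, 230.3]), (6, [352.3, 252.3]), (5, [348.2, 247.0]), (3, [343.0, 241.0])]
```

View pics/c0.png

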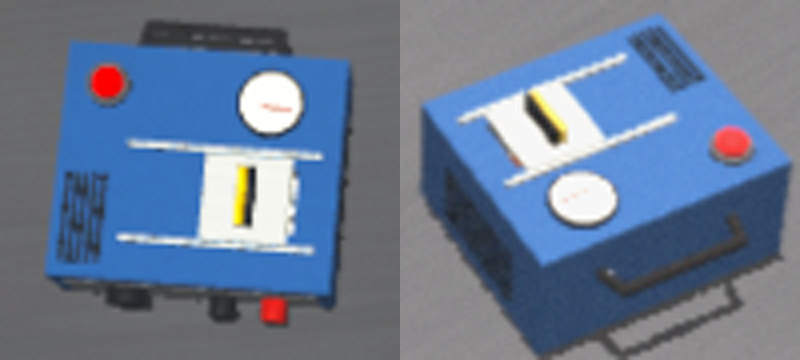

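Left crop (top view): the lamp is at top left, the cover plate runs between two white rails, and the rib's yellow face is on the left (case +y). The front panel faces the robot. Right crop (scene view) agrees. I triangulate next.

Run:
```python
from h import *
L=tri([ray("top",(226.3,235.2)),ray("scene",(412.5,222))]);Y=tri([ray("top",(260,263.3)),ray("scene",(366.7,215.1))])
print(L,Y)
d=(Y[0]-L[0])[:2]
# case vector lamp->rib yellow approx: (-72, -111+3+q)
for q in (0,.006,.012):
    v=np.array([-.072,-.108+q]);print(q,np.hypot(*v),np.hypot(*d),np.arctan2(d[1],d[0])-np.arctan2(v[1],v[0]))
# top corners of case from top cam at z=.075
for uv in [(200+70/4,215+42/4),(200+350/4,215+60/4),(200+333/4,215+292/4),(200+47/4,215+275/4)]:
    print(onplane(*ray("top",uv),.075).round(4))
```

```text
(array([0.62070104, 0.26162595, 0.07638664]), [0.0005474894380549108, 0.0005474894380548462]) (array([0.53420925, 0.17584515, 0.08545478]), [0.0002773513889383279, 0.00027735138893819145])
0 0.1297998459167036 0.12181615382373404 -0.2015226836341859
0.006 0.12485191228010886 0.12181615382373404 -0.17486233525958816
0.012 0.12 0.12181615382373404 -0.14602417838846948
[0.6505 0.2845 0.075 ]
[0.6208 0.0963 0.075 ]
[0.4644 0.1201 0.075 ]
[0.4928 0.3086 0.075 ]
```

>>> arm_command([
  {"dx": 0.0277, "dy": -0.0247},
  {"dx": 0.0277, "dy": -0.0247},
  {"dx": 0.0277, "dy": -0.0247},
  {"dx": 0.0277, "dy": -0.0247},
  {"dx": 0.0277, "dy": -0.0247},
  {"dx": 0.0277, "dy": -0.0247},
  {"dx": 0.0277, "dy": -0.0247},
  {"dx": 0.0277, "dy": -0.0247},
  {"dx": 0.0277, "dy": -0.0247},
  {"dx": 0.0277, "dy": -0.0247},
  {"dx": 0.0277, "dy": -0.0247},
  {"dx": 0.0277, "dy": -0.0247},
  {"dx": 0.0277, "dy": -0.0247},
  {"dx": 0.0277, "dy": -0.0247},
  {"dx": 0.0277, "dy": -0.0247},
  {"dx": 0.0277, "dy": -0.0247},
  {"dx": 0.0277, "dy": -0.0247},
  {"dx": 0.0277, "dy": -0.0247},
  {"dx": 0.0277, "dy": -0.0247},
  {"dx": 0.0277, "dy": -0.0247},
], grip=0, newtons=20)

```text
invalid input at $.motion[0]: expected keys dx, dy, dz, spin
```

>>> arm_command([
  {"spin": -0.133},
  {"spin": -0.133},
  {"spin": -0.133},
  {"spin": -0.133},
  {"spin": -0.133},
  {"spin": -0.133},
  {"spin": -0.133},
  {"spin": -0.133},
  {},
])

```text
invalid input at $.motion[0]: expected keys dx, dy, dz, spin
```

Run:
```python
from h import *
import pickle
s=sensors.read_state();print({k:np.round(s[k],4).tolist() for k in ("time","eef_pos","tcp_rot","joint_positions","finger_gap","wrist_force")})
im=get_image("wrist");cv2.imwrite("pics/w1.png",im[:,:,::-1]);pickle.dump(s,open("w1.pkl","wb"))
```

```text
{'time': 0.15, 'eef_pos': [0.1803, -0.4928, 0.2077], 'tcp_rot': [[0.9391, 0.3437, -0.0002], [0.3437, -0.9391, 0.001], [0.0002, -0.001, -1.0]], 'joint_positions': [-1.4434, 0.3133, 1.4982, -0.0, 1.331, -0.2234], 'finger_gap': 0.9993, 'wrist_force': [0.3622, 0.4009, -0.2034]}
```

View pics/w1.png

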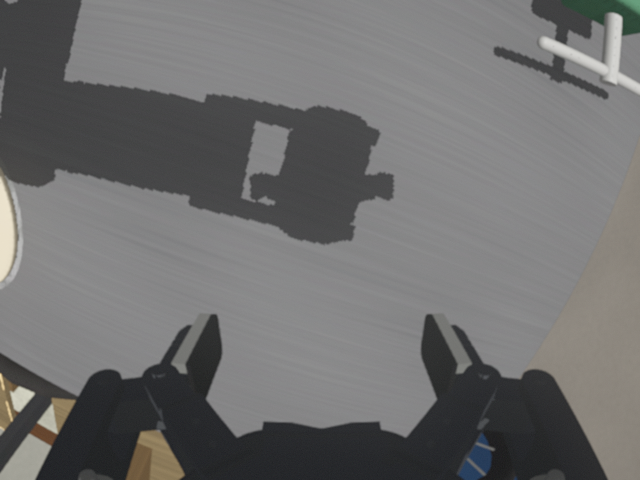

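All four keys are required in every row, so both moves were refused and the arm hasn't moved.

>>> arm_command([
  {"dx": 0.0277, "dy": -0.0247, "dz": 0, "spin": 0},
  {"dx": 0.0277, "dy": -0.0247, "dz": 0, "spin": 0},
  {"dx": 0.0277, "dy": -0.0247, "dz": 0, "spin": 0},
  {"dx": 0.0277, "dy": -0.0247, "dz": 0, "spin": 0},
  {"dx": 0.0277, "dy": -0.0247, "dz": 0, "spin": 0},
  {"dx": 0.0277, "dy": -0.0247, "dz": 0, "spin": 0},
  {"dx": 0.0277, "dy": -0.0247, "dz": 0, "spin": 0},
  {"dx": 0.0277, "dy": -0.0247, "dz": 0, "spin": 0},
  {"dx": 0.0277, "dy": -0.0247, "dz": 0, "spin": 0},
  {"dx": 0.0277, "dy": -0.0247, "dz": 0, "spin": 0},
  {"dx": 0.0277, "dy": -0.0247, "dz": 0, "spin": 0},
  {"dx": 0.0277, "dy": -0.0247, "dz": 0, "spin": 0},
  {"dx": 0.0277, "dy": -0.0247, "dz": 0, "spin": 0},
  {"dx": 0.0277, "dy": -0.0247, "dz": 0, "spin": 0},
  {"dx": 0.0277, "dy": -0.0247, "dz": 0, "spin": 0},
  {"dx": 0.0277, "dy": -0.0247, "dz": 0, "spin": 0},
  {"dx": 0.0277, "dy": -0.0247, "dz": 0, "spin": 0},
  {"dx": 0.0277, "dy": -0.0247, "dz": 0, "spin": 0},
  {"dx": 0.0277, "dy": -0.0247, "dz": 0, "spin": 0},
  {"dx": 0.0277, "dy": -0.0247, "dz": 0, "spin": 0},
], grip=0, newtons=20)

```text
time: 2.2
eef_pos: [0.5313, 0.1628, 0.2079]
tcp_rot: [[0.939, 0.344, -0.0], [0.344, -0.939, -0.0], [-0.0, -0.0, -1.0]]
wrist_force: [0.3, -1.5, 0.4]
finger_gap: 0.001
```

>>> arm_command([
  {"dx": 0, "dy": 0, "dz": 0, "spin": -0.133},
  {"dx": 0, "dy": 0, "dz": 0, "spin": -0.133},
  {"dx": 0, "dy": 0, "dz": 0, "spin": -0.133},
  {"dx": 0, "dy": 0, "dz": 0, "spin": -0.133},
  {"dx": 0, "dy": 0, "dz": 0, "spin": -0.133},
  {"dx": 0, "dy": 0, "dz": 0, "spin": -0.133},
  {"dx": 0, "dy": 0, "dz": 0, "spin": -0.133},
  {"dx": 0, "dy": 0, "dz": 0, "spin": -0.133},
  {"dx": 0, "dy": 0, "dz": 0, "spin": 0},
  {"dx": 0, "dy": 0, "dz": 0, "spin": 0},
])

```text
time: 3.2
eef_pos: [0.5309, 0.1613, 0.208]
tcp_rot: [[0.159, 0.987, -0.0], [0.987, -0.159, 0.0], [-0.0, -0.0, -1.0]]
wrist_force: [-0.5, 0.6, -0.1]
finger_gap: -0.006
```

Run:
```python
from h import *
import pickle
s=sensors.read_state();print({k:np.round(s[k],4).tolist() for k in ("time","eef_pos","tcp_rot","joint_positions","finger_gap","wrist_force")})
im=get_image("wrist");cv2.imwrite("pics/w2.png",im[:,:,::-1]);pickle.dump(s,open("w2.pkl","wb"))
```

```text
{'time': 3.2, 'eef_pos': [0.5309, 0.1613, 0.208], 'tcp_rot': [[0.1588, 0.9873, -0.0003], [0.9873, -0.1588, 0.0], [-0.0, -0.0003, -1.0]], 'joint_positions': [0.0837, 0.3791, 1.4058, 0.0, 1.3569, 0.2432], 'finger_gap': -0.0063, 'wrist_force': [-0.5145, 0.6226, -0.1407]}
```

View pics/w2.png

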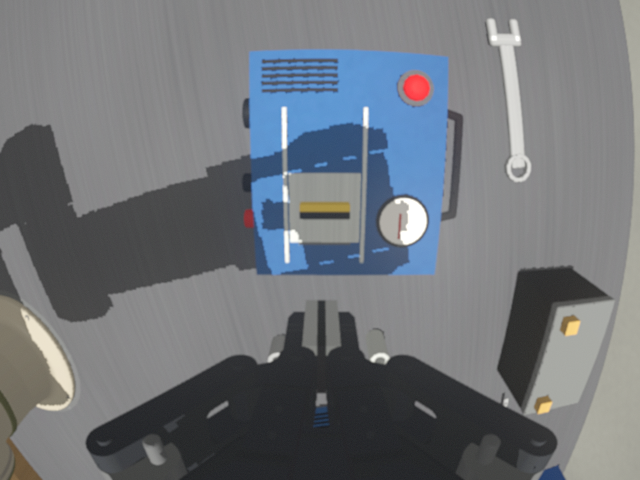

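Wrist view: the charger fills (250..447, 50..275). The lamp is at (416,88), the rib's yellow half at (325,207) with its black half below, the rails are at u≈285 and 365, and the closed fingertips are near (322,305). I measure now.

Run:
```python
from h import *
import pickle
s=pickle.load(open("w2.pkl","rb"));im=cv2.imread("pics/w2.png")[:,:,::-1].copy()
cv2.imwrite("pics/c2.png",cv2.resize(im[160:280,250:370],(720,720),interpolation=cv2.INTER_CUBIC)[60:660,:,::-1].copy())
lamp,_=blob(im,(0,170,120),(6,255,255),(390,60,445,110));yel,my=blob(im,(18,130,70),(32,255,255),(280,190,370,230))
print(lamp,yel)
ys,xs=np.where(my>0);print(xs.min(),xs.max(),ys.min(),ys.max())
b,m=blob(im,(100,100,30),(128,255,255),(235,35,460,290))
cn=max(cv2.findContours(m,0,2)[0],key=cv2.contourArea)
P=np.array([onplane(*ray("wrist",p[0],s),.075)[:2] for p in cn])
hull=cv2.convexHull(P.astype(np.float32));r=cv2.minAreaRect((hull*1000).astype(np.float32));print("rect mm",r)
L=tri([ray("wrist",lamp[0][1],s),ray("top",(226.3,235.2)),ray("scene",(412.5,222))]);print("lamp",L)
Y=tri([ray("wrist",yel[0][1],s),ray("top",(260,263.3)),ray("scene",(366.7,215.1))]);print("yel",Y)
for n,uv,z in [("railL top",(284,108),.078),("railL bot",(287,262),.078),("railR top",(365,108),.078),("railR bot",(361,262),.078)]:
    print(n,onplane(*ray("wrist",uv,s),z).round(4))
```

```text
[(108, [419.0, 83.0]), (2, [427.0, 85.5]), (2, [413.5, 90.5]), (2, [412.0, 87.5])] [(427, [324.4, 207.0])]
301 348 203 211
rect mm ((560.6651000976562, 203.034423828125), (189.5235137939453, 161.44866943359375), 80.72151947021484)
lamp (array([0.62277789, 0.26160242, 0.07826862]), [0.003719643011671101, 0.0021363940009634405, 0.0021689093650701114])
yel (array([0.53517118, 0.17537775, 0.08608576]), [0.001357462148897624, 0.0011155607827322066, 0.0005792729297412418])
railL top [0.5176 0.2576 0.078 ]
railL bot [0.497  0.1304 0.078 ]
railR top [0.5802 0.2478 0.078 ]
railR bot [0.5599 0.1203 0.078 ]
```

View pics/c2.png

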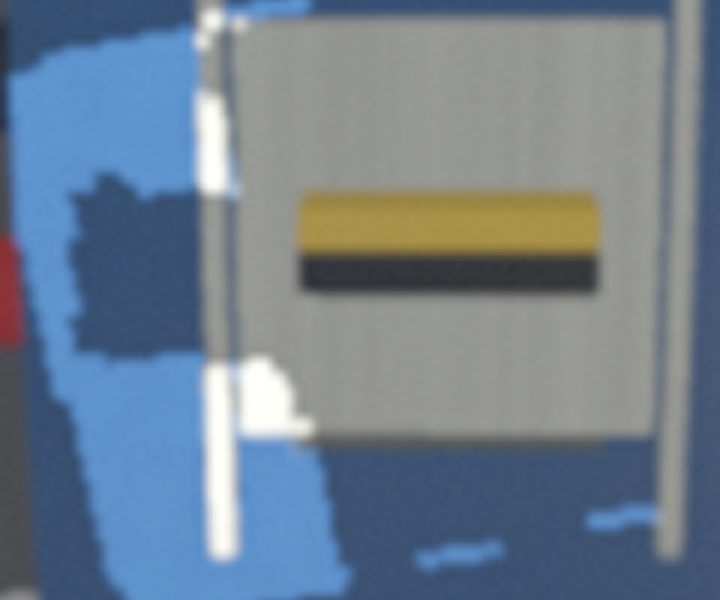

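>>> arm_command([
  {"dx": -0.0175, "dy": 0.0016, "dz": 0, "spin": 0},
  {"dx": 0, "dy": 0, "dz": 0.02, "spin": 0},
  {"dx": 0, "dy": 0, "dz": 0.03, "spin": 0},
  {"dx": 0, "dy": 0, "dz": 0.03, "spin": 0},
  {"dx": 0, "dy": 0, "dz": 0.02, "spin": 0},
  {"dx": 0, "dy": 0, "dz": 0.01, "spin": 0},
  {"dx": 0, "dy": 0, "dz": 0, "spin": 0},
  {"dx": 0, "dy": 0, "dz": 0, "spin": 0},
])

```text
time: 4.05
eef_pos: [0.5304, 0.1438, 0.0991]
tcp_rot: [[0.156, 0.988, 0.002], [0.988, -0.156, 0.0], [0.0, 0.002, -1.0]]
wrist_force: [-0.1, 0.1, -0.2]
finger_gap: -0.001
```

Run:
```python
from h import *
import pickle
s=sensors.read_state();print({k:np.round(s[k],4).tolist() for k in ("time","eef_pos","wrist_force")})
im=get_image("wrist");cv2.imwrite("pics/w3.png",im[:,:,::-1]);pickle.dump(s,open("w3.pkl","wb"))
im2=get_image("scene");cv2.imwrite("pics/s3.png",cv2.resize(im2[150:300,300:460],(800,750))[100:700,:,::-1].copy())
```

```text
{'time': 4.05, 'eef_pos': [0.5304, 0.1438, 0.0991], 'wrist_force': [-0.0599, 0.0904, -0.2414]}
```

View pics/w3.png

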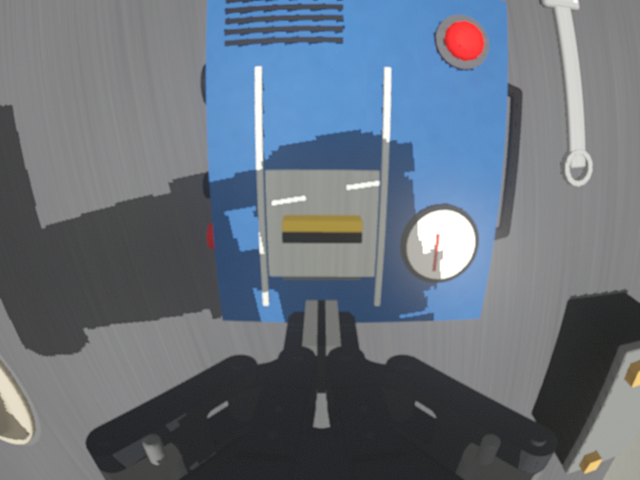

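View pics/s3.png

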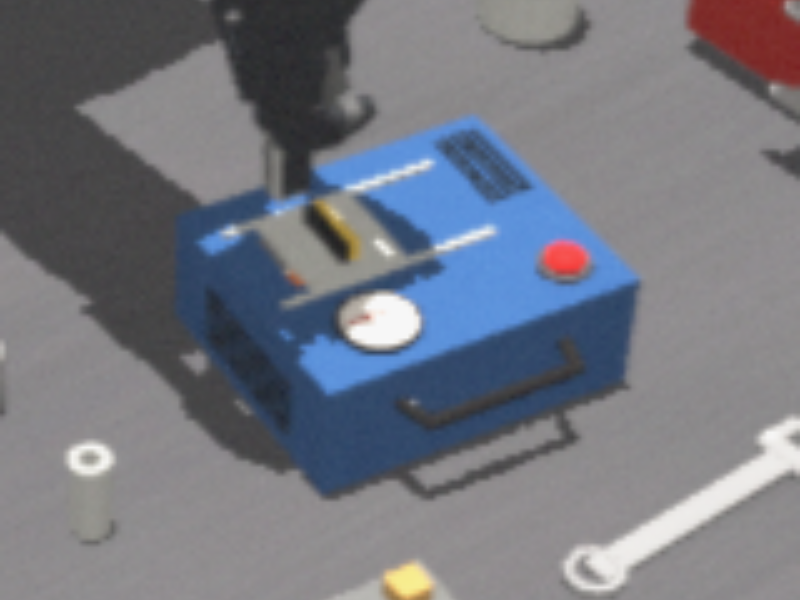

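The fingertips are at (322,300), on the black-rib side and clear of the rib (yellow/black boundary around v=233). I refine the positions with this second wrist view.

Run:
```python
from h import *
import pickle
S=[pickle.load(open(f"w{i}.pkl","rb")) for i in (2,3)];I=[cv2.imread(f"pics/w{i}.png")[:,:,::-1].copy() for i in (2,3)]
Y=[];
for im,s,box in zip(I,S,[(280,190,370,230),(270,205,375,245)]):
    b,m=blob(im,(18,130,70),(32,255,255),box);ys,xs=np.where(m>0);Y.append([(xs.min()-.5,ys.max()+.5),(xs.max()+.5,ys.max()+.5),((xs.min()+xs.max())/2,ys.max()+.5)])
    print(b[:1],xs.min(),xs.max(),ys.min(),ys.max())
for k in range(3):
    print(tri([ray("wrist",Y[0][k],S[0]),ray("wrist",Y[1][k],S[1])]), onplane(*ray("wrist",Y[1][k],S[1]),.0905))
s=S[1]
for n,uv,z in [("railL top",(258.5,67),.078),("railL bot",(266,305),.078),("railR top",(387.5,68),.078),("railR bot",(378,305),.078)]:
    print(n,onplane(*ray("wrist",uv,s),z).round(4))
# where are TCP & pad edge points in the image
c=calibration("wrist");M=np.linalg.inv(np.array(c["mount"]));K=np.array(c["intrinsics"])
for p in [(0,0,0),(.011,0,0),(-.011,0,0),(.011,.01,0)]:
    q=M[:3,:3]@np.array(p)+M[:3,3];r=np.hypot(q[0],q[1]);t=np.arctan2(r,q[2]);print(p,K[0,2]+K[0,0]*t*q[0]/r,K[1,2]+K[1,1]*t*q[1]/r)
```

```text
[(427, [324.4, 207.0])] 301 348 203 211
[(1209, [321.2, 223.7])] 283 361 216 231
(array([0.51776204, 0.17675042, 0.0947218 ]), [0.0002554502953602965, 0.0002554502953601659]) [0.51694845 0.17572371 0.0905    ]
(array([0.55494976, 0.17063441, 0.09385177]), [0.0003036247539986764, 0.00030362475399884156]) [0.5554403  0.16968573 0.0905    ]
(array([0.53606274, 0.17188014, 0.08789048]), [4.70963127128282e-06, 4.709631271377855e-06]) [0.53618337 0.17268375 0.0905    ]
railL top [0.5179 0.2581 0.078 ]
railL bot [0.4971 0.1302 0.078 ]
railR top [0.5807 0.2479 0.078 ]
railR bot [0.5607 0.1202 0.078 ]
(0, 0, 0) 319.4366816896703 293.17879261879415
(0.011, 0, 0) 319.42997866255683 273.02077093920866
(-0.011, 0, 0) 319.4460081960363 312.28914076106645
(0.011, 0.01, 0) 339.9624733358665 273.025166571875
```

>>> arm_command([
  {"dx": 0, "dy": 0, "dz": 0.01, "spin": 0},
  {"dx": 0, "dy": 0, "dz": 0.006, "spin": 0},
  {"dx": 0.006, "dy": 0, "dz": 0, "spin": 0},
  {"dx": 0.006, "dy": 0, "dz": 0, "spin": 0},
  {"dx": 0, "dy": 0, "dz": 0, "spin": 0},
])

```text
time: 4.65
eef_pos: [0.5318, 0.1565, 0.0823]
tcp_rot: [[0.155, 0.988, 0.0], [0.988, -0.155, 0.0], [0.0, 0.0, -1.0]]
wrist_force: [0.5, 0.5, -0.7]
finger_gap: -0.001
```

>>> arm_command([
  {"dx": 0.005, "dy": 0, "dz": 0, "spin": 0},
  {"dx": 0.005, "dy": 0, "dz": 0, "spin": 0},
  {"dx": 0.005, "dy": 0, "dz": 0, "spin": 0},
  {"dx": 0.005, "dy": 0, "dz": 0, "spin": 0},
  {"dx": 0, "dy": 0, "dz": 0, "spin": 0},
])

```text
time: 5.15
eef_pos: [0.5348, 0.176, 0.0821]
tcp_rot: [[0.155, 0.988, 0.0], [0.988, -0.155, 0.0], [0.0, 0.0, -1.0]]
wrist_force: [-0.9, -0.2, 0.9]
finger_gap: 0.005
```

Run:
```python
from h import *
import pickle
s=sensors.read_state();print({k:np.round(s[k],4).tolist() for k in ("time","eef_pos","wrist_force")})
im=get_image("wrist");cv2.imwrite("pics/w4.png",im[:,:,::-1]);pickle.dump(s,open("w4.pkl","wb"))
```

```text
{'time': 5.15, 'eef_pos': [0.5348, 0.176, 0.0821], 'wrist_force': [-0.8872, -0.1551, 0.878]}
```

View pics/w4.png

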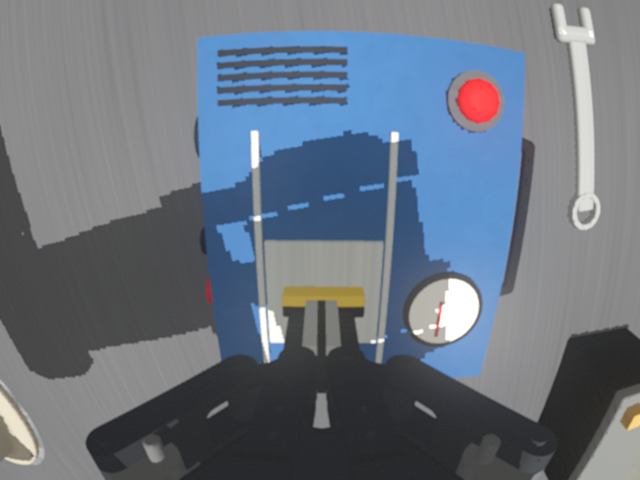

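```bash
cat > rib.py <<'E'
from h import *
import pickle,sys
i=int(sys.argv[1]);s=sensors.read_state();im=get_image("wrist");cv2.imwrite(f"pics/w{i}.png",im[:,:,::-1]);pickle.dump(s,open(f"w{i}.pkl","wb"))
b,m=blob(im,(18,130,60),(32,255,255),(240,60,400,330));n,l,st,c=cv2.connectedComponentsWithStats(m);k=1+np.argmax(st[1:,4]);x,y,w,h,a=st[k]
ex=np.array([.987,-.1603]);ey=np.array([.1603,.987]);W=np.array([.5338,.1612])
def f(p): d=p[:2]-W;return (d@ex*1000).round(1),(d@ey*1000).round(1)
print("t",s["time"],"yellow box",x,y,w,h,a,"force case",(s["wrist_force"][:2]@ex).round(2),(s["wrist_force"][:2]@ey).round(2),round(s["wrist_force"][2],2))
print("rib black/yellow line left/right end",f(onplane(*ray("wrist",(x,y+h-.5),s),.0905)),f(onplane(*ray("wrist",(x+w,y+h-.5),s),.0905)))
print("tcp",f(np.array(s["eef_pos"])),s["eef_pos"][2].round(4))
b,_=blob(im,(0,190,150),(5,255,255),(400,20,520,140));
if b: print("lamp",f(onplane(*ray("wrist",b[0][1],s),.083)))
E
python3 rib.py 5
```

```text
t 5.2 yellow box 283 287 81 20 1320 force case -0.27 -0.83 0.08
rib black/yellow line left/right end (np.float64(-19.0), np.float64(11.2)) (np.float64(20.2), np.float64(11.4))
tcp (np.float64(-1.4), np.float64(14.4)) 0.0821
lamp (np.float64(74.5), np.float64(119.1))
```

Run:
```python
from h import *
im=cv2.imread("pics/w5.png");cv2.imwrite("pics/c5.png",cv2.resize(im[230:350,240:400],(800,600),interpolation=cv2.INTER_CUBIC))
im=get_image("scene");cv2.imwrite("pics/s5.png",cv2.resize(im[170:270,320:450],(780,600),interpolation=cv2.INTER_CUBIC)[:,:,::-1])
```

```text
(no output)
```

View pics/c5.png

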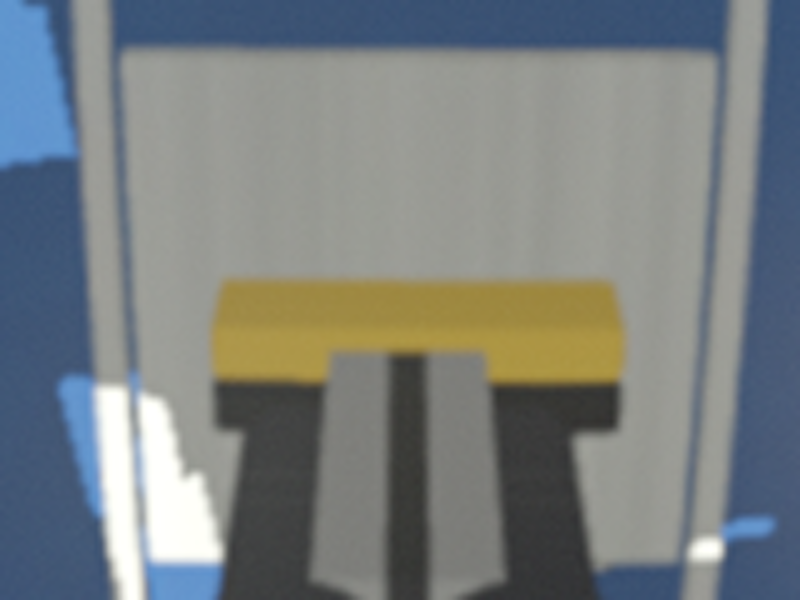

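View pics/s5.png

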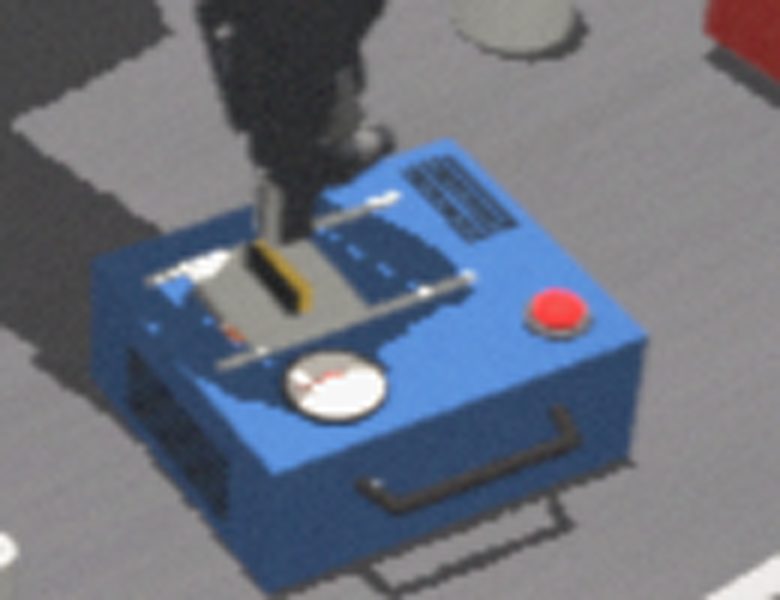

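Run:
```python
from h import *
import pickle
s=pickle.load(open("w5.pkl","rb"));R=np.array(s["tcp_rot"]);T=np.array(s["eef_pos"])
c=calibration("scene");K=np.array(c["intrinsics"]);Rc=np.array(c["rotation"]);C=np.array(c["xyz"])
cw=calibration("wrist");M=np.linalg.inv(np.array(cw["mount"]));Kw=np.array(cw["intrinsics"])
for p in [(0,0,0),(.011,0,0),(-.011,0,0),(.011,0,-.01),(-.011,0,-.01),(0,0,-.013),(.011,0,-.013),(.011,0,-.02),(.005,0,-.01),(.005,0,0)]:
    q=Rc.T@(T+R@np.array(p)-C);a=(K@q)[:2]/q[2]
    q=M[:3,:3]@np.array(p)+M[:3,3];r=np.hypot(q[0],q[1]);t=np.arctan2(r,q[2])
    print(p,"crop s5",((a-[320,170])*6).round(0),"wrist",(Kw[0,2]+Kw[0,0]*t*q[0]/r).round(1),(Kw[1,2]+Kw[1,1]*t*q[1]/r).round(1))
```

```text
(0, 0, 0) crop s5 [281. 277.] wrist 319.4 293.2
(0.011, 0, 0) crop s5 [302. 270.] wrist 319.4 273.0
(-0.011, 0, 0) crop s5 [259. 285.] wrist 319.4 312.3
(0.011, 0, -0.01) crop s5 [303. 252.] wrist 319.3 281.7
(-0.011, 0, -0.01) crop s5 [260. 267.] wrist 319.4 322.4
(0, 0, -0.013) crop s5 [282. 254.] wrist 319.3 305.7
(0.011, 0, -0.013) crop s5 [304. 247.] wrist 319.3 284.5
(0.011, 0, -0.02) crop s5 [304. 235.] wrist 319.2 291.4
(0.005, 0, -0.01) crop s5 [292. 256.] wrist 319.3 293.3
(0.005, 0, 0) crop s5 [291. 274.] wrist 319.4 284.1
```

In the wrist crop the closed fingertips cover the black half and part of the yellow top, and no force is felt. In the scene crop the tips end above the rib, near (285,240). So the real tips seem to sit about 18 mm behind the stated TCP. I back off and look more closely before probing.

>>> arm_command([
  {"dx": -0.015, "dy": 0, "dz": 0, "spin": 0},
  {"dx": -0.017, "dy": 0, "dz": 0, "spin": 0},
  {"dx": 0, "dy": 0, "dz": 0, "spin": 0},
])

```text
time: 5.6
eef_pos: [0.5295, 0.1415, 0.0821]
tcp_rot: [[0.158, 0.988, -0.0], [0.988, -0.158, -0.0], [-0.0, -0.0, -1.0]]
wrist_force: [-0.5, 0.0, 0.4]
finger_gap: 0.001
```

```bash
python3 rib.py 6
python3 - <<'E'
from h import *
im=get_image("scene");cv2.imwrite("pics/s6.png",cv2.resize(im[160:235,330:430],(800,600),interpolation=cv2.INTER_CUBIC)[:,:,::-1])
E
```

```text
t 5.6 yellow box 280 220 87 19 1464 force case -0.48 -0.05 0.44
rib black/yellow line left/right end (np.float64(-18.8), np.float64(11.3)) (np.float64(20.2), np.float64(11.5))
tcp (np.float64(-1.1), np.float64(-20.1)) 0.0821
lamp (np.float64(70.6), np.float64(107.8))
```

View pics/s6.png

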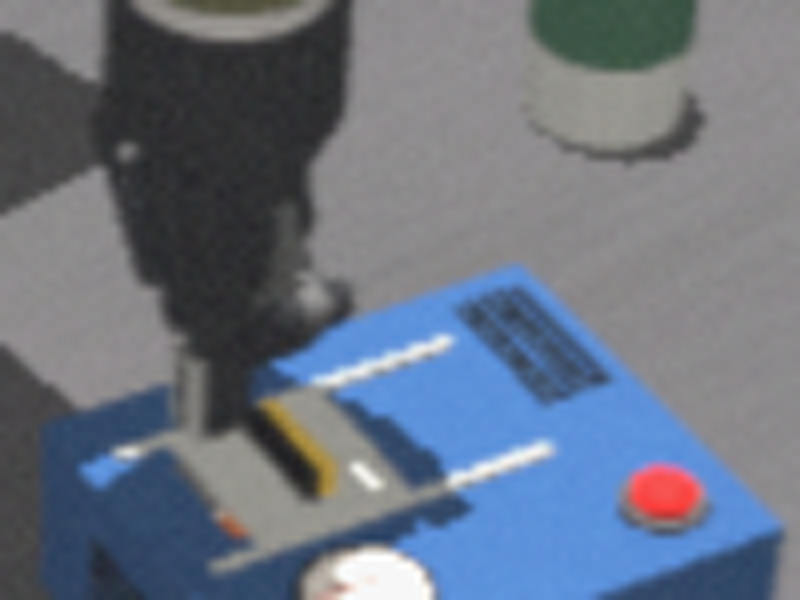

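View pics/w6.png

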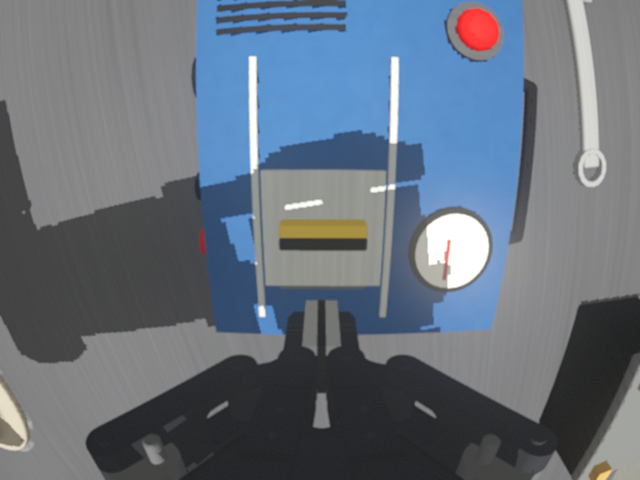

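Run:
```python
from h import *
import pickle
s=pickle.load(open("w6.pkl","rb"));R=np.array(s["tcp_rot"]);T=np.array(s["eef_pos"])
for sc in [(360.6,213),(358.5,213.5),(361.5,213),(360.6,215)]:
  for w in [(338,300.3),(345,305)]:
    p,e=tri([ray("wrist",w,s),ray("scene",sc)]);print(sc,w,p.round(4),np.round(e,4),"tool",(R.T@(p-T)).round(4))
```

```text
(360.6, 213) (338, 300.3) [0.5388 0.1499 0.1084] [0.0002 0.0002] tool [ 0.0097  0.0078 -0.0263]
(360.6, 213) (345, 305) [0.5412 0.1482 0.1106] [0.0005 0.0005] tool [ 0.0084  0.0105 -0.0285]
(358.5, 213.5) (338, 300.3) [0.537  0.147  0.1057] [0.0024 0.0024] tool [ 0.0066  0.0065 -0.0236]
(358.5, 213.5) (345, 305) [0.5395 0.1452 0.1081] [0.0027 0.0027] tool [ 0.0052  0.0092 -0.026 ]
(361.5, 213) (338, 300.3) [0.5397 0.1509 0.109 ] [0.0009 0.0009] tool [ 0.0109  0.0085 -0.0269]
(361.5, 213) (345, 305) [0.5421 0.1492 0.1113] [0.0005 0.0005] tool [ 0.0096  0.0112 -0.0292]
(360.6, 215) (338, 300.3) [0.5396 0.1482 0.1037] [0.0009 0.0009] tool [ 0.0082  0.0089 -0.0216]
(360.6, 215) (345, 305) [0.5421 0.1464 0.106 ] [0.0006 0.0006] tool [ 0.0068  0.0116 -0.0239]
```

>>> arm_command([
  {"dx": 0, "dy": 0.001, "dz": 0.008, "spin": 0},
  {"dx": 0, "dy": 0, "dz": 0.006, "spin": 0},
  {"dx": 0, "dy": 0, "dz": 0.003, "spin": 0},
  {"dx": 0, "dy": 0, "dz": 0, "spin": 0},
])

```text
time: 6.1
eef_pos: [0.5304, 0.1437, 0.0643]
tcp_rot: [[0.155, 0.988, -0.001], [0.988, -0.155, -0.0], [-0.0, -0.001, -1.0]]
wrist_force: [-1.0, 0.7, 0.8]
finger_gap: -0.002
```

```bash
python3 rib.py 7
python3 - <<'E'
from h import *
im=get_image("scene");cv2.imwrite("pics/s7.png",np.hstack([cv2.resize(im[180:230,340:390],(400,400),interpolation=cv2.INTER_CUBIC)[:,:,::-1],cv2.resize(cv2.imread("pics/w7.png")[230:350,260:380],(400,400),interpolation=2)]))
E
```

```text
t 6.1 yellow box 274 237 97 21 1959 force case -1.07 0.58 0.81
rib black/yellow line left/right end (np.float64(-19.0), np.float64(11.4)) (np.float64(20.3), np.float64(11.7))
tcp (np.float64(-0.6), np.float64(-17.8)) 0.0643
lamp (np.float64(71.0), np.float64(107.3))
```

View pics/s7.png

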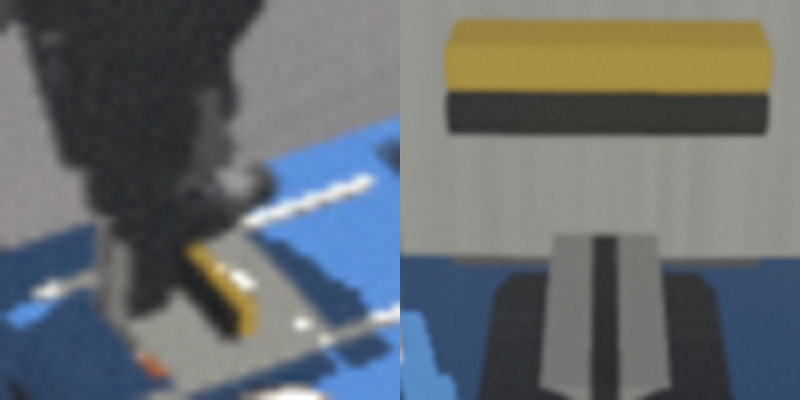

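>>> arm_command([
  {"dx": 0, "dy": 0, "dz": 0.002, "spin": 0},
  {"dx": 0, "dy": 0, "dz": 0.002, "spin": 0},
  {"dx": 0, "dy": 0, "dz": 0, "spin": 0},
])

```text
time: 6.5
eef_pos: [0.5306, 0.1436, 0.0609]
tcp_rot: [[0.155, 0.988, -0.0], [0.988, -0.155, -0.0], [-0.0, -0.0, -1.0]]
wrist_force: [-0.1, 0.2, -0.2]
finger_gap: 0.005
```

>>> arm_command([
  {"dx": 0, "dy": 0, "dz": 0.002, "spin": 0},
  {"dx": 0, "dy": 0, "dz": 0, "spin": 0},
])

```text
time: 6.7
eef_pos: [0.5306, 0.1436, 0.0589]
tcp_rot: [[0.155, 0.988, -0.0], [0.988, -0.155, -0.0], [-0.0, -0.0, -1.0]]
wrist_force: [-0.4, -0.2, 0.8]
finger_gap: -0.0
```

```bash
python3 rib.py 8
python3 - <<'E'
from h import *
im=get_image("scene");cv2.imwrite("pics/s8.png",np.hstack([cv2.resize(im[180:230,340:390],(400,400),interpolation=cv2.INTER_CUBIC)[:,:,::-1],cv2.resize(cv2.imread("pics/w8.png")[230:350,260:380],(400,400),interpolation=2)]))
E
```

```text
t 6.7 yellow box 272 240 100 23 2109 force case -0.33 -0.28 0.78
rib black/yellow line left/right end (np.float64(-18.9), np.float64(11.3)) (np.float64(20.3), np.float64(11.6))
tcp (np.float64(-0.3), np.float64(-17.9)) 0.0589
lamp (np.float64(70.9), np.float64(106.7))
```

View pics/s8.png

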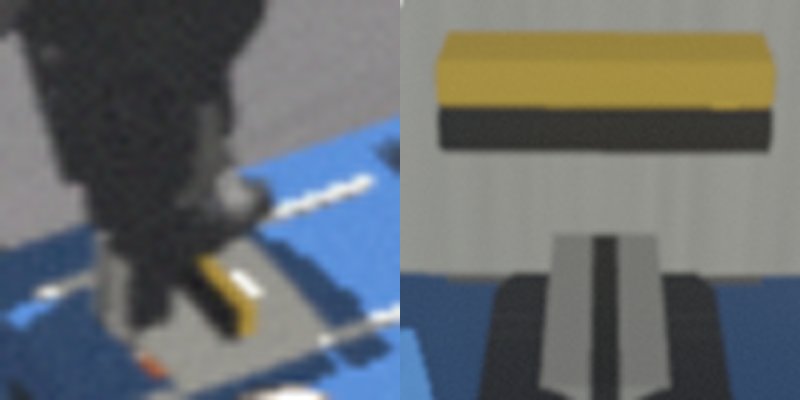

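>>> arm_command([
  {"dx": 0, "dy": 0, "dz": 0.002, "spin": 0},
  {"dx": 0, "dy": 0, "dz": 0, "spin": 0},
])

```text
time: 7.0
eef_pos: [0.5306, 0.1436, 0.0569]
tcp_rot: [[0.155, 0.988, -0.0], [0.988, -0.155, -0.0], [-0.0, -0.0, -1.0]]
wrist_force: [0.4, 0.7, -0.6]
finger_gap: 0.003
```

>>> arm_command([
  {"dx": 0.006, "dy": 0, "dz": 0, "spin": 0},
  {"dx": 0.005, "dy": 0, "dz": 0, "spin": 0},
  {"dx": 0.004, "dy": 0, "dz": 0, "spin": 0},
  {"dx": 0, "dy": 0, "dz": 0, "spin": 0},
])

```text
time: 7.4
eef_pos: [0.5331, 0.159, 0.0571]
tcp_rot: [[0.155, 0.988, 0.0], [0.988, -0.155, 0.0], [0.0, 0.0, -1.0]]
wrist_force: [-0.2, 0.9, -0.2]
finger_gap: 0.002
```

```bash
python3 rib.py 9
python3 - <<'E'
from h import *
im=get_image("scene");cv2.imwrite("pics/s9.png",np.hstack([cv2.resize(im[180:230,340:390],(400,400),interpolation=cv2.INTER_CUBIC)[:,:,::-1],cv2.resize(cv2.imread("pics/w9.png")[230:350,260:380],(400,400),interpolation=2)]))
E
```

```text
t 7.4 yellow box 272 270 99 24 2212 force case -0.29 0.82 -0.21
rib black/yellow line left/right end (np.float64(-19.2), np.float64(14.2)) (np.float64(20.4), np.float64(14.5))
tcp (np.float64(-0.3), np.float64(-2.3)) 0.0571
lamp (np.float64(69.3), np.float64(111.1))
```

View pics/s9.png

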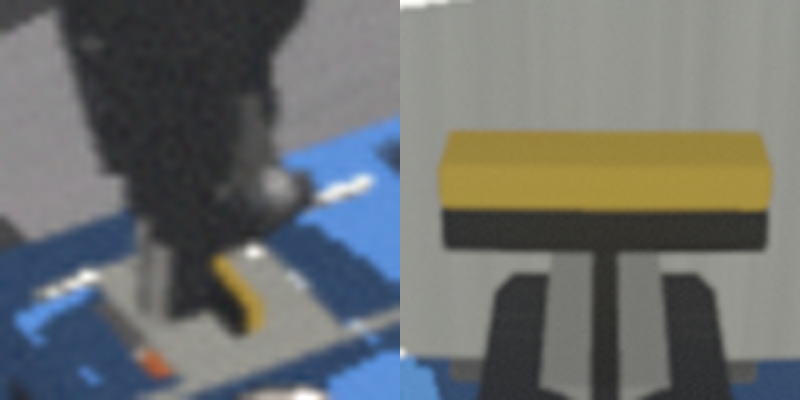

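Contact confirmed: the rib has moved from 11.4 to 14.3 mm and now hides the fingertips. I continue opening.

>>> arm_command([
  {"dx": 0.004, "dy": 0, "dz": 0, "spin": 0},
  {"dx": 0.005, "dy": 0, "dz": 0, "spin": 0},
  {"dx": 0.005, "dy": 0, "dz": 0, "spin": 0},
  {"dx": 0.005, "dy": 0, "dz": 0, "spin": 0},
  {"dx": 0.005, "dy": 0, "dz": 0, "spin": 0},
  {"dx": 0.005, "dy": 0, "dz": 0, "spin": 0},
  {"dx": 0.004, "dy": 0, "dz": 0, "spin": 0},
  {"dx": 0.003, "dy": 0, "dz": 0, "spin": 0},
  {"dx": 0, "dy": 0, "dz": 0, "spin": 0},
])

```text
time: 8.4
eef_pos: [0.5386, 0.1945, 0.0571]
tcp_rot: [[0.155, 0.988, -0.0], [0.988, -0.155, 0.0], [0.0, -0.0, -1.0]]
wrist_force: [0.8, -0.3, 0.5]
finger_gap: 0.002
```

```bash
python3 rib.py 10
```

```text
t 8.4 yellow box 273 270 98 24 2203 force case 0.82 -0.21 0.5
rib black/yellow line left/right end (np.float64(-19.1), np.float64(50.1)) (np.float64(20.2), np.float64(50.4))
tcp (np.float64(-0.6), np.float64(33.6)) 0.0571
```

Rib is at 50.3 mm, so about 5.5 mm remains. I take small steps and watch the force.

>>> arm_command([
  {"dx": 0.002, "dy": 0, "dz": 0, "spin": 0},
  {"dx": 0.0015, "dy": 0, "dz": 0, "spin": 0},
  {"dx": 0, "dy": 0, "dz": 0, "spin": 0},
])

```text
time: 8.75
eef_pos: [0.5391, 0.1975, 0.0571]
tcp_rot: [[0.155, 0.988, -0.0], [0.988, -0.155, 0.0], [0.0, -0.0, -1.0]]
wrist_force: [-0.5, -0.7, -0.4]
finger_gap: -0.002
```

>>> arm_command([
  {"dx": 0.001, "dy": 0, "dz": 0, "spin": 0},
  {"dx": 0, "dy": 0, "dz": 0, "spin": 0},
])

```text
time: 8.95
eef_pos: [0.5393, 0.1985, 0.0571]
tcp_rot: [[0.155, 0.988, -0.0], [0.988, -0.155, 0.0], [-0.0, -0.0, -1.0]]
wrist_force: [-0.2, -0.1, 0.9]
finger_gap: 0.003
```

```bash
python3 rib.py 11
```

```text
t 8.95 yellow box 273 271 98 23 2204 force case -0.15 -0.15 0.92
rib black/yellow line left/right end (np.float64(-19.1), np.float64(54.2)) (np.float64(20.2), np.float64(54.4))
tcp (np.float64(-0.5), np.float64(37.7)) 0.0571
```

>>> arm_command([
  {"dx": 0.001, "dy": 0, "dz": 0, "spin": 0},
  {"dx": 0, "dy": 0, "dz": 0, "spin": 0},
])

```text
time: 9.2
eef_pos: [0.5395, 0.1995, 0.0571]
tcp_rot: [[0.155, 0.988, -0.0], [0.988, -0.155, 0.0], [0.0, -0.0, -1.0]]
wrist_force: [-1.1, -0.7, -0.3]
finger_gap: -0.002
```

>>> arm_command([
  {"dx": 0.001, "dy": 0, "dz": 0, "spin": 0},
  {"dx": 0, "dy": 0, "dz": 0, "spin": 0},
  {"dx": 0, "dy": 0, "dz": 0, "spin": 0},
])

```text
time: 9.5
eef_pos: [0.5397, 0.2005, 0.0571]
tcp_rot: [[0.155, 0.988, 0.0], [0.988, -0.155, 0.0], [0.0, 0.0, -1.0]]
wrist_force: [-0.4, -1.1, 0.4]
finger_gap: 0.001
```

```bash
python3 rib.py 12
```

```text
t 9.5 yellow box 273 271 98 23 2202 force case -0.19 -1.13 0.43
rib black/yellow line left/right end (np.float64(-19.0), np.float64(56.2)) (np.float64(20.3), np.float64(56.4))
tcp (np.float64(-0.5), np.float64(39.7)) 0.0571
```

View pics/w12.png

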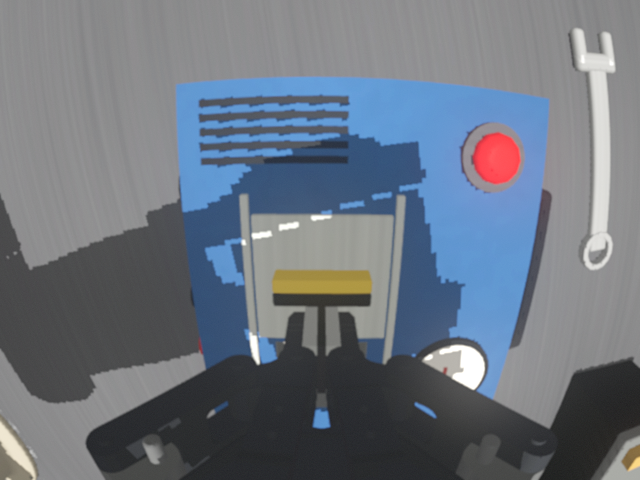

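The cover is open: the rib is at 56.3 mm and the plate is near the rail ends. I back off along −y to look at the uncovered well.

>>> arm_command([
  {"dx": -0.01, "dy": 0, "dz": 0, "spin": 0},
  {"dx": -0.03, "dy": 0, "dz": -0.005, "spin": 0},
  {"dx": -0.04, "dy": 0, "dz": -0.005, "spin": 0},
  {"dx": -0.01, "dy": 0, "dz": -0.005, "spin": 0},
  {"dx": 0, "dy": 0, "dz": 0, "spin": 0},
  {"dx": 0, "dy": 0, "dz": 0, "spin": 0},
])

```text
time: 10.15
eef_pos: [0.5259, 0.1119, 0.0722]
tcp_rot: [[0.156, 0.988, 0.001], [0.988, -0.156, 0.0], [0.0, 0.0, -1.0]]
wrist_force: [-0.9, 0.3, 0.3]
finger_gap: -0.002
```

```bash
python3 rib.py 13;python3 - <<'E'
from h import *
im=get_image("scene");cv2.imwrite("pics/s13.png",cv2.resize(im[170:260,330:430],(800,600),interpolation=cv2.INTER_CUBIC)[:,:,::-1])
E
```

```text
t 10.15 yellow box 272 60 100 6 468 force case -0.89 0.17 0.31
rib black/yellow line left/right end (np.float64(-18.8), np.float64(55.6)) (np.float64(20.0), np.float64(55.9))
tcp (np.float64(0.1), np.float64(-50.0)) 0.0722
```

View pics/w13.png

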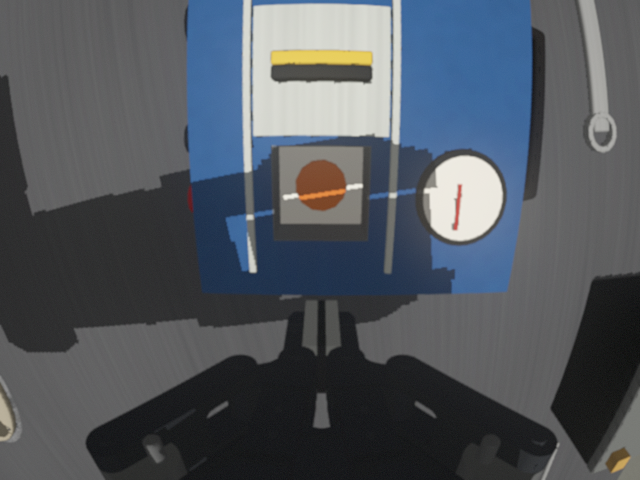

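View pics/s13.png

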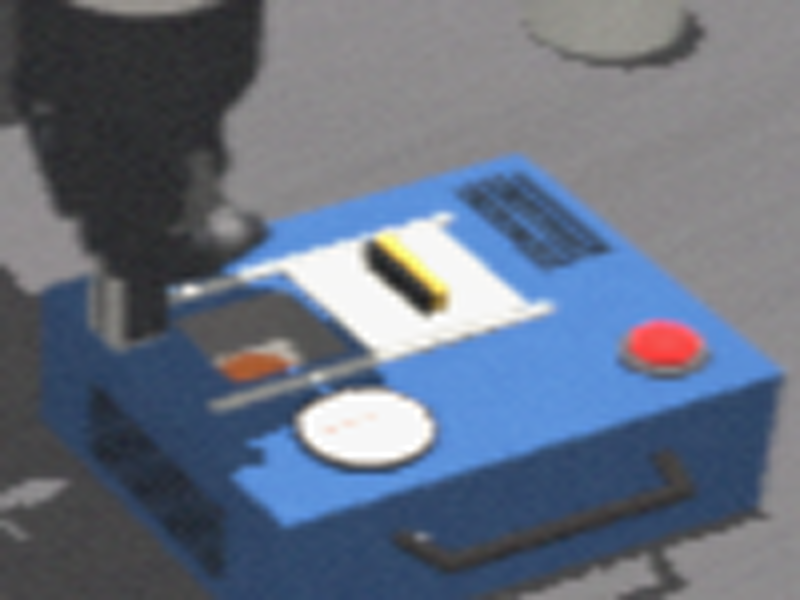

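The cover is fully open. The well mouth spans about (272..370, 146..241) and the orange key is centred near (321,186).

Run:
```python
from h import *
import pickle
s=pickle.load(open("w13.pkl","rb"));R=np.array(s["tcp_rot"]);T=np.array(s["eef_pos"])
im=cv2.imread("pics/w13.png");cv2.imwrite("pics/c13.png",cv2.resize(im[130:250,250:390],(770,660),interpolation=2)[:600])
P=[]
for uv in [(272,146),(370,146),(368,241),(274,241)]:
    p=onplane(*ray("wrist",uv,s),.075);P.append(p);print(uv,p.round(4),"tool",(R.T@(p-T)).round(4))
print("well",np.mean(P,0).round(4),"tool",(R.T@(np.mean(P,0)-T)).round(4))
b,m=blob(im[:,:,::-1].copy(),(5,150,80),(16,255,255),(275,145,370,235));ys,xs=np.where(m>0);uv=((xs.min()+xs.max())/2,(ys.min()+ys.max())/2)
p=onplane(*ray("wrist",uv,s),.055);print("key",uv,p.round(4),"tool",(R.T@(p-T)).round(4))
```

```text
(272, 146) [0.5167 0.1865 0.075 ] tool [ 0.0723 -0.0207 -0.0028]
(370, 146) [0.559  0.1799 0.075 ] tool [ 0.0723  0.0221 -0.0028]
(368, 241) [0.5527 0.1364 0.075 ] tool [ 0.0284  0.0226 -0.0028]
(274, 241) [0.5094 0.1432 0.075 ] tool [ 0.0284 -0.0211 -0.0028]
well [0.5344 0.1615 0.075 ] tool [ 0.0504  0.0007 -0.0028]
key (np.float64(320.5), np.float64(186.0)) [0.5342 0.1618 0.055 ] tool [0.0506 0.0005 0.0172]
```

View pics/c13.png

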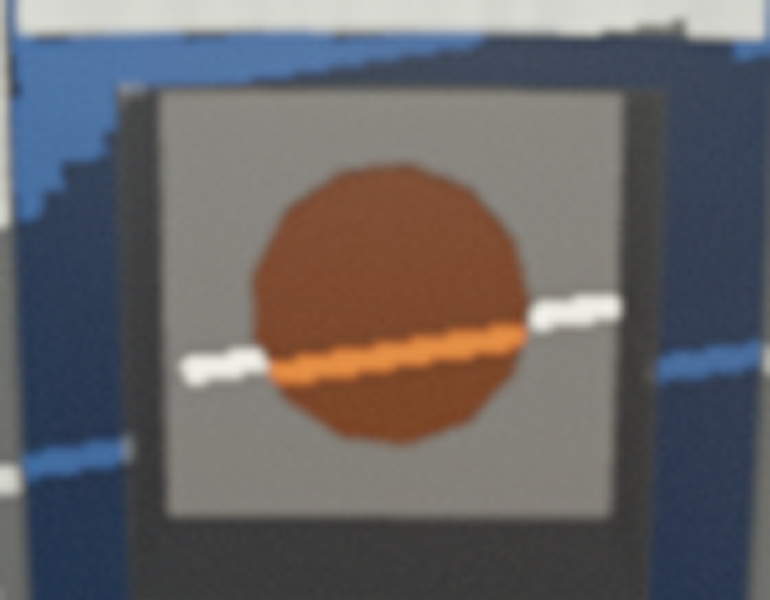

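>>> arm_command([
  {"dx": 0.02, "dy": 0.0005, "dz": 0, "spin": 0},
  {"dx": 0.0305, "dy": 0, "dz": 0, "spin": 0},
  {"dx": 0, "dy": 0, "dz": 0.01, "spin": 0},
  {"dx": 0, "dy": 0, "dz": 0.01, "spin": 0},
  {"dx": 0, "dy": 0, "dz": 0.005, "spin": 0},
  {"dx": 0, "dy": 0, "dz": 0, "spin": 0},
  {"dx": 0, "dy": 0, "dz": 0, "spin": 0},
])

```text
time: 10.95
eef_pos: [0.5341, 0.1608, 0.0471]
tcp_rot: [[0.156, 0.988, -0.0], [0.988, -0.156, -0.0], [-0.0, -0.0, -1.0]]
wrist_force: [0.3, -0.3, 0.1]
finger_gap: -0.005
```

```bash
python3 rib.py 14;python3 - <<'E'
from h import *
im=get_image("scene");cv2.imwrite("pics/s14.png",cv2.resize(im[170:245,330:430],(800,600),interpolation=cv2.INTER_CUBIC)[:,:,::-1])
E
```

```text
t 10.95 yellow box 264 181 114 20 1531 force case 0.38 -0.27 0.13
rib black/yellow line left/right end (np.float64(-18.5), np.float64(56.3)) (np.float64(20.2), np.float64(56.5))
tcp (np.float64(0.4), np.float64(-0.3)) 0.0471
lamp (np.float64(68.2), np.float64(111.5))
```

View pics/w14.png

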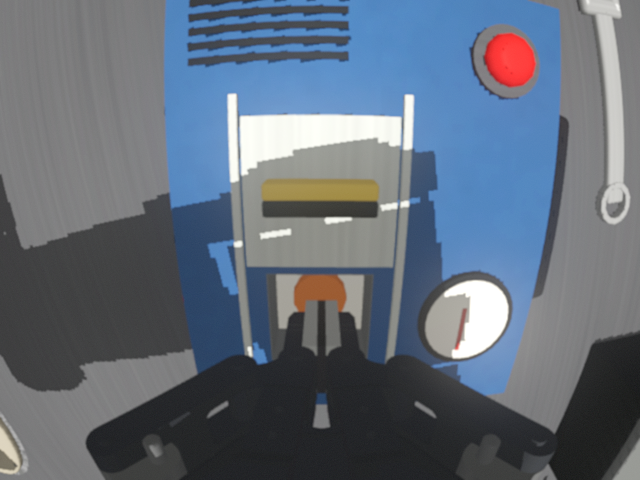

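View pics/s14.png

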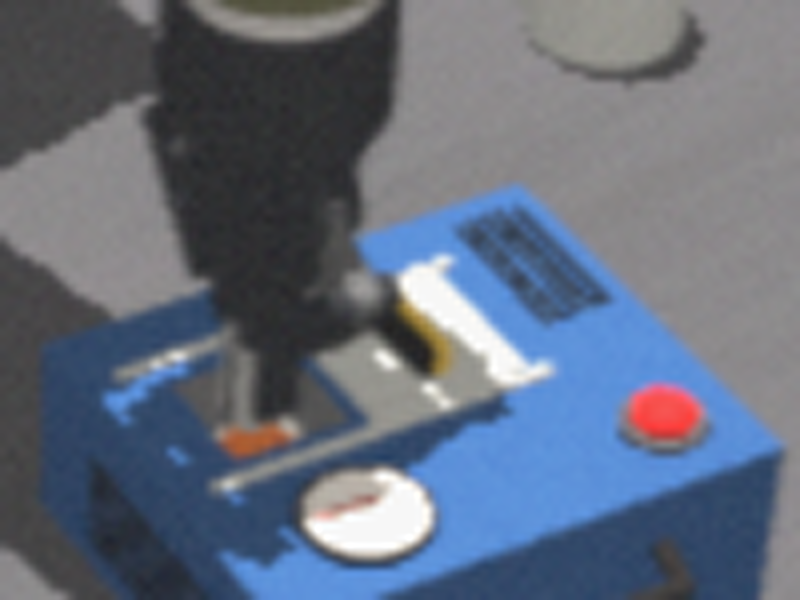

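>>> arm_command([
  {"dx": 0, "dy": 0, "dz": 0.004, "spin": 0},
  {"dx": 0, "dy": 0, "dz": 0.004, "spin": 0},
  {"dx": 0, "dy": 0, "dz": 0, "spin": 0},
])

```text
time: 11.35
eef_pos: [0.5337, 0.1612, 0.0384]
tcp_rot: [[0.155, 0.988, -0.001], [0.988, -0.155, -0.0], [-0.0, -0.001, -1.0]]
wrist_force: [-0.2, -0.4, 0.8]
finger_gap: 0.005
```

>>> arm_command([
  {"dx": 0, "dy": 0, "dz": 0.003, "spin": 0},
  {"dx": 0, "dy": 0, "dz": 0, "spin": 0},
  {"dx": 0, "dy": 0, "dz": 0, "spin": 0},
])

```text
time: 11.65
eef_pos: [0.534, 0.1613, 0.0361]
tcp_rot: [[0.155, 0.988, -0.0], [0.988, -0.155, 0.0], [0.0, -0.0, -1.0]]
wrist_force: [0.2, -0.3, 0.4]
finger_gap: -0.001
```

```bash
python3 rib.py 15;python3 - <<'E'
from h import *
im=get_image("scene");cv2.imwrite("pics/s15.png",np.hstack([cv2.resize(im[190:240,340:390],(400,400),interpolation=cv2.INTER_CUBIC)[:,:,::-1],cv2.resize(cv2.imread("pics/w15.png")[230:370,250:390],(400,400),interpolation=2)]))
E
```

```text
t 11.65 yellow box 258 187 126 23 2251 force case 0.28 -0.31 0.43
rib black/yellow line left/right end (np.float64(-18.9), np.float64(56.3)) (np.float64(20.3), np.float64(56.6))
tcp (np.float64(0.2), np.float64(0.1)) 0.0361
lamp (np.float64(64.6), np.float64(111.1))
```

View pics/s15.png

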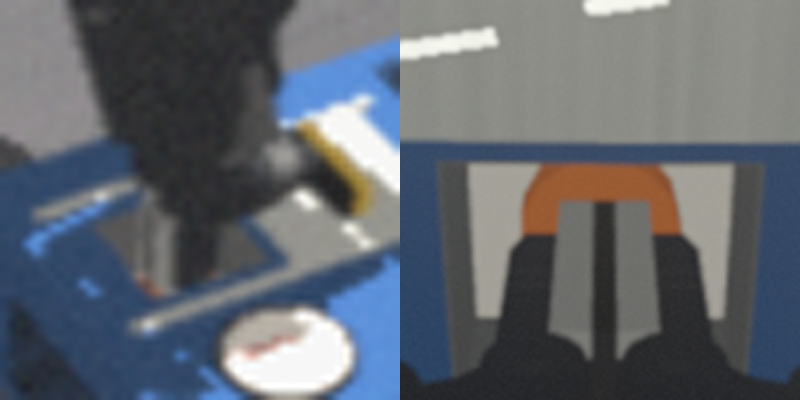

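>>> arm_command([
  {"dx": 0, "dy": 0, "dz": 0.002, "spin": 0},
  {"dx": 0, "dy": 0, "dz": 0.002, "spin": 0},
  {"dx": 0, "dy": 0, "dz": 0, "spin": 0},
])

```text
time: 12.05
eef_pos: [0.534, 0.1613, 0.0319]
tcp_rot: [[0.155, 0.988, -0.0], [0.988, -0.155, 0.0], [-0.0, -0.0, -1.0]]
wrist_force: [-0.1, -0.2, 1.7]
finger_gap: -0.001
```

>>> arm_command([
  {"dx": 0, "dy": 0, "dz": 0.002, "spin": 0},
  {"dx": 0, "dy": 0, "dz": 0, "spin": 0},
])

```text
time: 12.25
eef_pos: [0.5341, 0.1613, 0.0301]
tcp_rot: [[0.155, 0.988, 0.0], [0.988, -0.155, 0.0], [0.0, 0.0, -1.0]]
wrist_force: [-1.3, -1.3, 2.6]
finger_gap: 0.001
```

```bash
python3 rib.py 16;python3 - <<'E'
from h import *
im=get_image("scene");cv2.imwrite("pics/s16.png",np.hstack([cv2.resize(im[190:240,340:390],(400,400),interpolation=cv2.INTER_CUBIC)[:,:,::-1],cv2.resize(cv2.imread("pics/w16.png")[230:370,250:390],(400,400),interpolation=2)]))
E
```

```text
t 12.25 yellow box 255 190 132 25 2717 force case -1.04 -1.51 2.58
rib black/yellow line left/right end (np.float64(-18.8), np.float64(56.3)) (np.float64(20.3), np.float64(56.6))
tcp (np.float64(0.3), np.float64(0.1)) 0.0301
lamp (np.float64(62.8), np.float64(111.1))
```

View pics/s16.png

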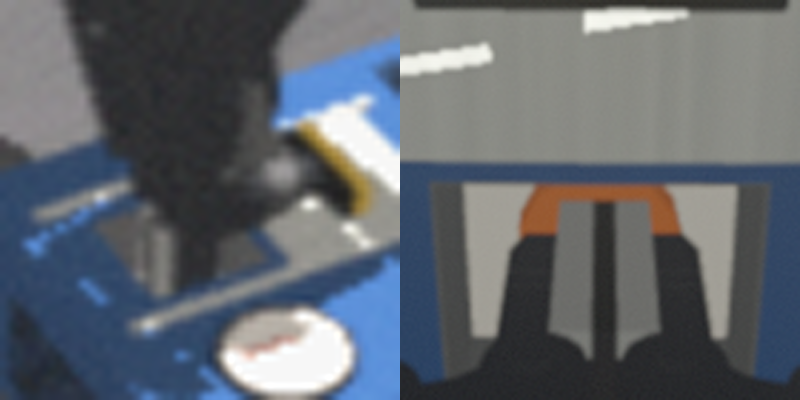

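Contact: the force follows the key's spring (1.7 then 2.6 N). I keep pressing.

>>> arm_command([
  {"dx": 0, "dy": 0, "dz": 0.001, "spin": 0},
  {"dx": 0, "dy": 0, "dz": 0.001, "spin": 0},
  {"dx": 0, "dy": 0, "dz": 0, "spin": 0},
])

```text
time: 12.65
eef_pos: [0.5341, 0.1613, 0.0281]
tcp_rot: [[0.155, 0.988, 0.0], [0.988, -0.155, 0.0], [0.0, 0.0, -1.0]]
wrist_force: [-0.1, 0.6, 2.4]
finger_gap: -0.003
```

>>> arm_command([
  {"dx": 0, "dy": 0, "dz": 0.001, "spin": 0},
  {"dx": 0, "dy": 0, "dz": 0, "spin": 0},
])

```text
time: 12.85
eef_pos: [0.5341, 0.1613, 0.0271]
tcp_rot: [[0.155, 0.988, 0.0], [0.988, -0.155, 0.0], [0.0, 0.0, -1.0]]
wrist_force: [0.5, 0.6, 4.4]
finger_gap: 0.002
```

>>> arm_command([
  {"dx": 0, "dy": 0, "dz": 0.0005, "spin": 0},
  {"dx": 0, "dy": 0, "dz": 0, "spin": 0},
])

```text
time: 13.05
eef_pos: [0.5342, 0.1613, 0.0269]
tcp_rot: [[0.155, 0.988, 0.0], [0.988, -0.155, 0.0], [0.0, 0.0, -1.0]]
wrist_force: [-0.7, -0.3, 4.9]
finger_gap: -0.003
```

>>> arm_command([
  {"dx": 0, "dy": 0, "dz": 0.0005, "spin": 0},
  {"dx": 0, "dy": 0, "dz": 0, "spin": 0},
])

```text
time: 13.25
eef_pos: [0.5341, 0.1613, 0.0267]
tcp_rot: [[0.155, 0.988, 0.0], [0.988, -0.155, -0.0], [-0.0, 0.0, -1.0]]
wrist_force: [-3.0, -0.3, 8.8]
finger_gap: 0.0
```

>>> arm_command([
  {"dx": 0, "dy": 0, "dz": 0.0005, "spin": 0},
  {"dx": 0, "dy": 0, "dz": 0, "spin": 0},
])

```text
time: 13.45
eef_pos: [0.5342, 0.1613, 0.0266]
tcp_rot: [[0.155, 0.988, 0.0], [0.988, -0.155, -0.0], [-0.0, 0.0, -1.0]]
wrist_force: [-4.9, -2.1, 13.2]
finger_gap: -0.004
```

Firm stop reached (force 8.8, then 13 N, with the TCP no longer moving). I hold for half a second and check with pictures that it is the key bottoming and not the knuckles on the case.

>>> arm_command([
  {"dx": 0, "dy": 0, "dz": 0, "spin": 0},
  {"dx": 0, "dy": 0, "dz": 0, "spin": 0},
  {"dx": 0, "dy": 0, "dz": 0, "spin": 0},
  {"dx": 0, "dy": 0, "dz": 0, "spin": 0},
  {"dx": 0, "dy": 0, "dz": 0, "spin": 0},
])

```text
time: 13.95
eef_pos: [0.5342, 0.1613, 0.0266]
tcp_rot: [[0.155, 0.988, 0.001], [0.988, -0.155, -0.0], [0.0, 0.001, -1.0]]
wrist_force: [-4.5, -1.3, 13.0]
finger_gap: -0.001
```

```bash
python3 rib.py 17;python3 - <<'E'
from h import *
s=sensors.read_state();print(np.round(s["ft_torque"],3),np.round(s["wrist_force"],2))
im=get_image("scene");cv2.imwrite("pics/s17.png",np.hstack([cv2.resize(im[190:240,340:390],(400,400),interpolation=cv2.INTER_CUBIC)[:,:,::-1],cv2.resize(cv2.imread("pics/w17.png")[230:370,250:390],(400,400),interpolation=2)]))
E
```

```text
t 13.95 yellow box 252 192 137 27 3171 force case -4.21 -2.04 12.96
rib black/yellow line left/right end (np.float64(-19.0), np.float64(56.1)) (np.float64(20.3), np.float64(56.3))
tcp (np.float64(0.4), np.float64(0.2)) 0.0266
lamp (np.float64(61.6), np.float64(110.8))
[-0.134  0.796 -0.017] [-4.58 -0.63 13.4 ]
```

View pics/s17.png

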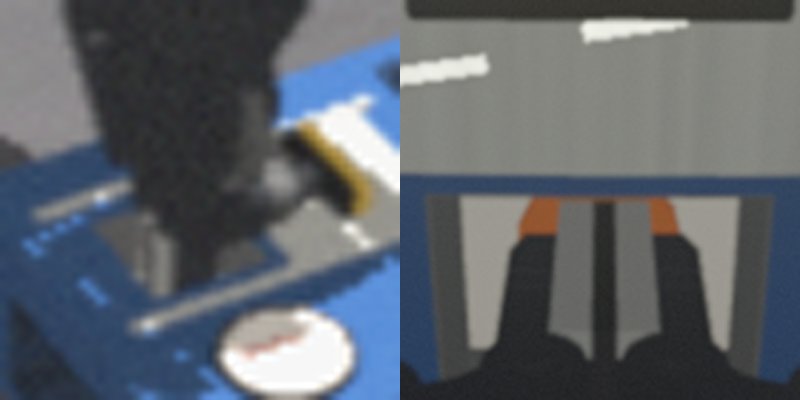

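View pics/w17.png

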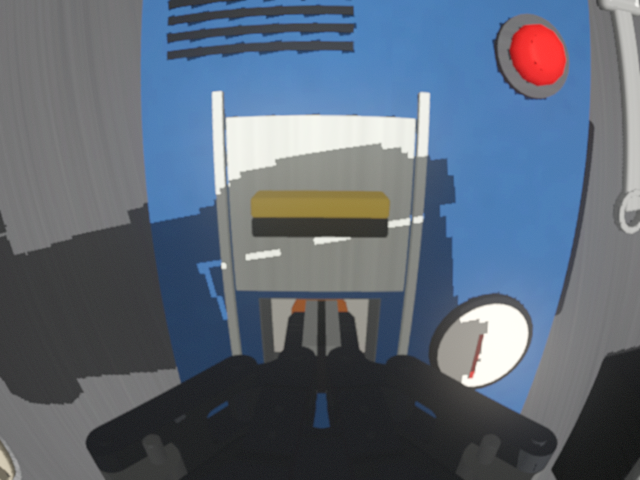

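Run:
```python
from h import *
import pickle
s=pickle.load(open("w17.pkl","rb"));R=np.array(s["tcp_rot"]);T=np.array(s["eef_pos"])
# candidate points: intersect rays with tool x=-.0..+.011 planes
for uv in [(230,358),(245,355),(288,350),(292,322),(299,312),(306,302),(338,302),(352,350),(400,355),(412,358)]:
    o,d=ray("wrist",uv,s);o=R.T@(o-T);d=R.T@d
    print(uv,[( (o+d*(x-o[0])/d[0])*1000).round(1).tolist() for x in (.011,0.0)])
```

```text
(230, 358) [[11.0, -28.8, -69.8], [0.0, -33.3, -55.3]]
(245, 355) [[11.0, -24.1, -67.7], [0.0, -27.9, -52.9]]
(288, 350) [[11.0, -10.2, -64.2], [0.0, -11.8, -48.8]]
(292, 322) [[11.0, -10.1, -46.0], [0.0, -11.7, -27.9]]
(299, 312) [[11.0, -7.9, -38.3], [0.0, -9.2, -19.1]]
(306, 302) [[11.0, -5.4, -29.9], [-0.0, -6.4, -9.4]]
(338, 302) [[11.0, 7.8, -29.9], [0.0, 8.9, -9.3]]
(352, 350) [[11.0, 11.1, -64.1], [0.0, 12.7, -48.7]]
(400, 355) [[11.0, 26.8, -67.7], [0.0, 30.7, -52.9]]
(412, 358) [[11.0, 30.4, -69.6], [0.0, 34.9, -55.1]]
```

The geometry puts the shoulders at least 4 mm above the rails, and the moments fit a force at the fingertips only, so the key is bottomed. It has been held for over 0.5 s. I release it, rise, and cross over the rib to its yellow side.

>>> arm_command([
  {"dx": 0, "dy": 0, "dz": -0.003, "spin": 0},
  {"dx": 0, "dy": 0, "dz": -0.006, "spin": 0},
  {"dx": 0, "dy": 0, "dz": -0.01, "spin": 0},
  {"dx": 0, "dy": 0, "dz": -0.02, "spin": 0},
  {"dx": 0, "dy": 0, "dz": -0.022, "spin": 0},
  {"dx": 0, "dy": 0, "dz": -0.005, "spin": 0},
  {"dx": 0, "dy": 0, "dz": 0, "spin": 0},
])

```text
time: 14.75
eef_pos: [0.5342, 0.1613, 0.092]
tcp_rot: [[0.155, 0.988, 0.001], [0.988, -0.155, 0.0], [0.0, 0.001, -1.0]]
wrist_force: [0.4, 0.9, 0.2]
finger_gap: 0.003
```

>>> arm_command([
  {"dx": 0.02, "dy": 0, "dz": 0, "spin": 0},
  {"dx": 0.03, "dy": 0, "dz": 0, "spin": 0},
  {"dx": 0.03, "dy": 0, "dz": 0, "spin": 0},
  {"dx": 0.01, "dy": 0, "dz": 0, "spin": 0},
  {"dx": 0, "dy": 0, "dz": 0, "spin": 0},
])

```text
time: 15.25
eef_pos: [0.5474, 0.2508, 0.0903]
tcp_rot: [[0.154, 0.988, -0.002], [0.988, -0.154, -0.0], [-0.001, -0.002, -1.0]]
wrist_force: [-0.2, -0.1, -0.2]
finger_gap: -0.002
```

```bash
python3 rib.py 18;python3 - <<'E'
from h import *
im=get_image("scene");cv2.imwrite("pics/s18.png",cv2.resize(im[160:250,330:450],(800,600),interpolation=cv2.INTER_CUBIC)[:,:,::-1])
E
```

```text
Traceback (most recent call last):
  File "rib.py", line 4, in <module>
    b,m=blob(im,(18,130,60),(32,255,255),(240,60,400,330));n,l,st,c=cv2.connectedComponentsWithStats(m);k=1+np.argmax(st[1:,4]);x,y,w,h,a=st[k]
                                                                                                            ~~~~~~~~~^^^^^^^^^^
ValueError: attempt to get argmax of an empty sequence
```

View pics/s18.png

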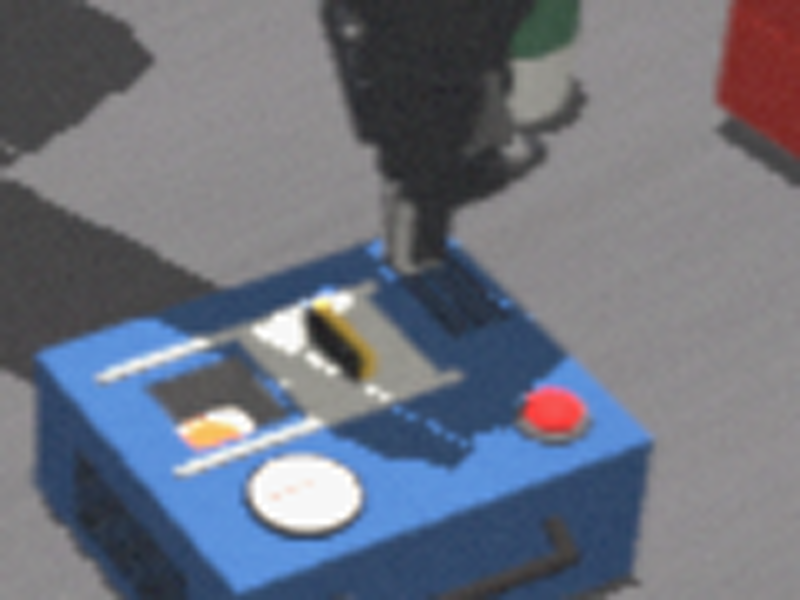

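View pics/w18.png

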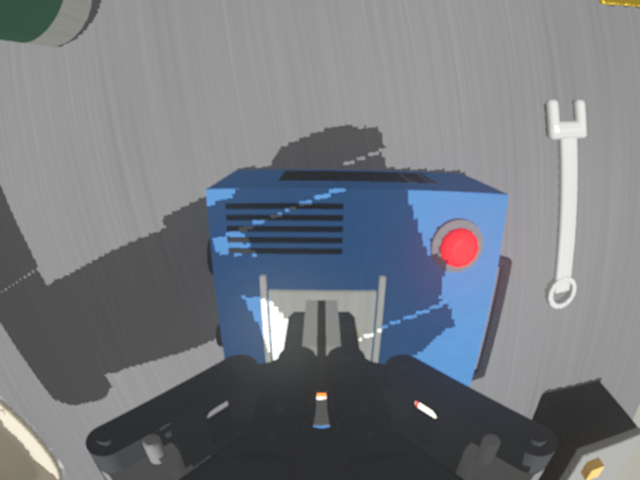

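The key is up (the scene shows it lit in the well) and the fingers are on the yellow side. I descend and push the cover shut.

>>> arm_command([
  {"dx": 0, "dy": 0, "dz": 0.012, "spin": 0},
  {"dx": 0, "dy": 0, "dz": 0.012, "spin": 0},
  {"dx": 0, "dy": 0, "dz": 0.007, "spin": 0},
  {"dx": 0, "dy": 0, "dz": 0.002, "spin": 0},
  {"dx": 0, "dy": 0, "dz": 0, "spin": 0},
])

```text
time: 15.85
eef_pos: [0.5479, 0.25, 0.0582]
tcp_rot: [[0.156, 0.988, -0.001], [0.988, -0.156, -0.0], [-0.0, -0.001, -1.0]]
wrist_force: [-0.4, -0.5, 0.1]
finger_gap: -0.0
```

>>> arm_command([
  {"dx": -0.008, "dy": 0, "dz": 0, "spin": 0},
  {"dx": -0.006, "dy": 0, "dz": 0, "spin": 0},
  {"dx": -0.004, "dy": 0, "dz": 0, "spin": 0},
  {"dx": -0.005, "dy": 0, "dz": 0, "spin": 0},
  {"dx": -0.005, "dy": 0, "dz": 0, "spin": 0},
  {"dx": 0, "dy": 0, "dz": 0, "spin": 0},
])

```text
time: 16.45
eef_pos: [0.5437, 0.2219, 0.0587]
tcp_rot: [[0.156, 0.988, 0.0], [0.988, -0.156, -0.0], [-0.0, 0.0, -1.0]]
wrist_force: [1.2, -0.1, 0.6]
finger_gap: 0.001
```

Run:
```python
from h import *
import pickle
s=sensors.read_state();pickle.dump(s,open("w19.pkl","wb"));d=s["eef_pos"][:2]-np.array([.5338,.1612]);print("rel",d@[.987,-.1603],d@[.1603,.987],s["eef_pos"][2],s["wrist_force"])
w=get_image("wrist");cv2.imwrite("pics/w19.png",w[:,:,::-1])
im=get_image("scene");cv2.imwrite("pics/s19.png",np.hstack([cv2.resize(im[180:240,340:400],(400,400),interpolation=cv2.INTER_CUBIC),cv2.resize(w[230:370,250:390],(400,400))])[:,:,::-1])
```

```text
rel 2.408033363615713e-05 0.06145028951586207 0.05874027938995897 [ 1.18807269 -0.14701033  0.6325294 ]
```

View pics/s19.png

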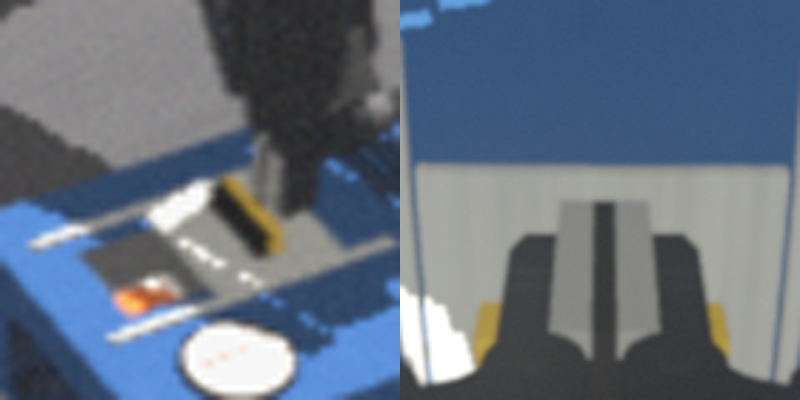

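The cover is moving with the fingertips, and the scene shows it starting over the well. I continue.

>>> arm_command([
  {"dx": -0.005, "dy": 0, "dz": 0, "spin": 0},
  {"dx": -0.005, "dy": 0, "dz": 0, "spin": 0},
  {"dx": -0.005, "dy": 0, "dz": 0, "spin": 0},
  {"dx": -0.005, "dy": 0, "dz": 0, "spin": 0},
  {"dx": -0.005, "dy": 0, "dz": 0, "spin": 0},
  {"dx": -0.005, "dy": 0, "dz": 0, "spin": 0},
  {"dx": -0.005, "dy": 0, "dz": 0, "spin": 0},
  {"dx": -0.004, "dy": 0, "dz": 0, "spin": 0},
  {"dx": -0.002, "dy": 0, "dz": 0, "spin": 0},
  {"dx": 0, "dy": 0, "dz": 0, "spin": 0},
])

```text
time: 17.55
eef_pos: [0.5374, 0.1816, 0.0586]
tcp_rot: [[0.156, 0.988, 0.0], [0.988, -0.156, -0.0], [-0.0, 0.0, -1.0]]
wrist_force: [-0.2, 0.6, -0.7]
finger_gap: -0.001
```

>>> arm_command([
  {"dx": -0.001, "dy": 0, "dz": 0, "spin": 0},
  {"dx": -0.001, "dy": 0, "dz": 0, "spin": 0},
  {"dx": 0, "dy": 0, "dz": 0, "spin": 0},
])

```text
time: 17.85
eef_pos: [0.5372, 0.18, 0.0587]
tcp_rot: [[0.155, 0.988, 0.001], [0.988, -0.155, -0.0], [0.0, 0.0, -1.0]]
wrist_force: [1.3, -0.1, 0.7]
finger_gap: 0.004
```

Run:
```python
from h import *
import pickle
s=sensors.read_state();pickle.dump(s,open("w20.pkl","wb"));d=s["eef_pos"][:2]-np.array([.5338,.1612]);print("rel",d@[.987,-.1603],d@[.1603,.987],s["eef_pos"][2],s["wrist_force"])
w=get_image("wrist");cv2.imwrite("pics/w20.png",w[:,:,::-1])
im=get_image("scene");cv2.imwrite("pics/s20.png",np.hstack([cv2.resize(im[180:240,340:400],(400,400),interpolation=cv2.INTER_CUBIC),cv2.resize(w[230:370,250:390],(400,400))])[:,:,::-1])
```

```text
rel 0.00033536622367682985 0.019087383995334495 0.058653828759838 [ 1.2823823  -0.13368773  0.74702047]
```

View pics/s20.png

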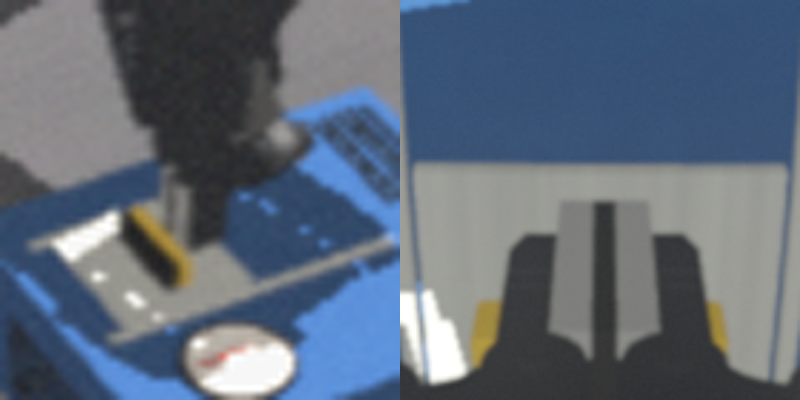

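Remaining gap is about 2 mm (TCP 19.1 against about 17). I nudge on until the hard stop is felt.

>>> arm_command([
  {"dx": -0.001, "dy": 0, "dz": 0, "spin": 0},
  {"dx": -0.001, "dy": 0, "dz": 0, "spin": 0},
  {"dx": 0, "dy": 0, "dz": 0, "spin": 0},
])

```text
time: 18.25
eef_pos: [0.537, 0.1789, 0.0587]
tcp_rot: [[0.156, 0.988, 0.001], [0.988, -0.156, 0.002], [0.002, 0.001, -1.0]]
wrist_force: [2.4, 5.5, -1.0]
finger_gap: 0.002
```

>>> arm_command([
  {"dx": -0.0005, "dy": 0, "dz": 0, "spin": 0},
  {"dx": 0, "dy": 0, "dz": 0, "spin": 0},
])

```text
time: 18.45
eef_pos: [0.5369, 0.1789, 0.0587]
tcp_rot: [[0.156, 0.988, 0.001], [0.988, -0.156, 0.003], [0.003, 0.001, -1.0]]
wrist_force: [3.0, 9.7, -2.1]
finger_gap: 0.001
```

>>> arm_command([
  {"dx": -0.0005, "dy": 0, "dz": 0, "spin": 0},
  {"dx": 0, "dy": 0, "dz": 0, "spin": 0},
])

```text
time: 18.65
eef_pos: [0.537, 0.1789, 0.0588]
tcp_rot: [[0.156, 0.988, 0.002], [0.988, -0.156, 0.003], [0.004, 0.001, -1.0]]
wrist_force: [3.8, 11.3, -2.7]
finger_gap: 0.004
```

The hard stop is felt (force rises to 11 N, TCP no longer advances). I back off, rise, and look.

>>> arm_command([
  {"dx": 0.002, "dy": 0, "dz": 0, "spin": 0},
  {"dx": 0.008, "dy": 0, "dz": 0, "spin": 0},
  {"dx": 0, "dy": 0, "dz": -0.02, "spin": 0},
  {"dx": 0, "dy": 0, "dz": -0.03, "spin": 0},
  {"dx": 0, "dy": 0, "dz": -0.04, "spin": 0},
  {"dx": -0.04, "dy": 0, "dz": -0.03, "spin": 0},
  {"dx": -0.04, "dy": 0, "dz": -0.02, "spin": 0},
  {"dx": 0, "dy": 0, "dz": 0, "spin": 0},
  {"dx": 0, "dy": 0, "dz": 0, "spin": 0},
])

```text
time: 19.55
eef_pos: [0.5256, 0.1077, 0.1987]
tcp_rot: [[0.157, 0.988, 0.0], [0.988, -0.157, 0.0], [0.0, 0.0, -1.0]]
wrist_force: [-0.1, -0.1, 0.3]
finger_gap: 0.002
```

```bash
python3 rib.py 21;python3 - <<'E'
from h import *
import pickle
s=pickle.load(open("w21.pkl","rb"));im=cv2.imread("pics/w21.png")[:,:,::-1].copy()
b,m=blob(im,(100,100,30),(128,255,255),(150,0,560,300))
cn=max(cv2.findContours(m,0,2)[0],key=cv2.contourArea)
P=np.array([onplane(*ray("wrist",p[0],s),.075)[:2] for p in cn]);print("case rect",cv2.minAreaRect((P*1000).astype(np.float32)))
im=get_image("scene");a=cv2.imread("pics/scene0.png");cv2.imwrite("pics/s21.png",im[:,:,::-1])
t=get_image("top")
for n in ("red","green"):
    lo,hi,box=((0,150,120),(6,255,255),(205,220,295,250)) if n=="red" else ((50,150,80),(75,255,255),(360,225,400,260))
    print(n,blob(t,lo,hi,box)[0][:1],blob(cv2.imread("pics/top0.png")[:,:,::-1].copy(),lo,hi,box)[0][:1])
E
```

```text
t 19.55 yellow box 343 152 3 2 4 force case -0.08 -0.08 0.35
rib black/yellow line left/right end (np.float64(17.1), np.float64(4.5)) (np.float64(19.3), np.float64(4.5))
tcp (np.float64(0.5), np.float64(-54.1)) 0.1987
lamp (np.float64(71.1), np.float64(105.9))
case rect ((560.3385009765625, 199.7901611328125), (182.9567413330078, 160.9947967529297), 80.84843444824219)
red [(50, [226.3, 235.1])] [(42, [226.0, 234.9])]
green [(50, [375.3, 241.6])] [(50, [375.3, 241.6])]
```

View pics/w21.png

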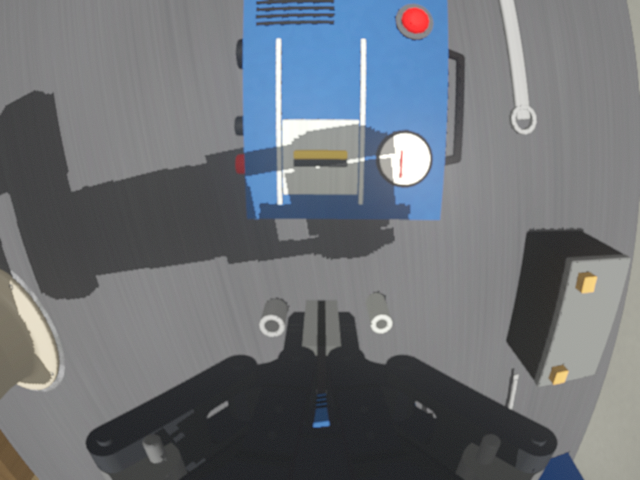

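View pics/s21.png

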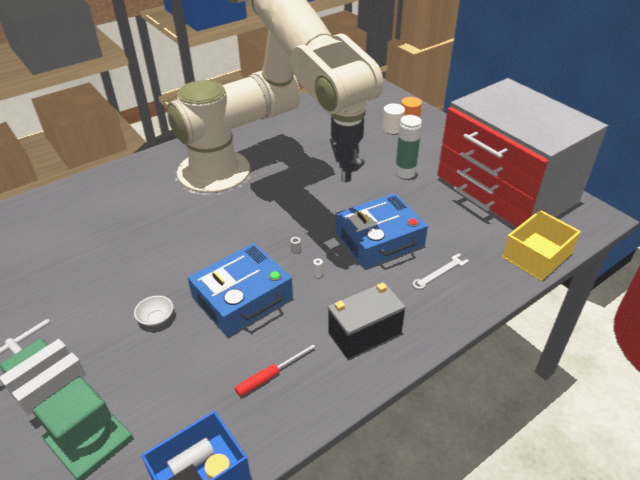

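The charger hasn't moved (lamp pixels unchanged in the top view) and the cover is over the well. The rib colour mask broke up in the shadow, so I measure the shut position directly from the rib edge.

Run:
```python
from h import *
import pickle
s=pickle.load(open("w21.pkl","rb"));im=cv2.imread("pics/w21.png")
print(cv2.cvtColor(im,cv2.COLOR_BGR2HSV)[146:168,310].tolist())
ex=np.array([.987,-.1603]);ey=np.array([.1603,.987]);W=np.array([.5338,.1612])
for uv,z in [((320,158.5),.0905),((320,119.5),.0785),((320,195),.0785),((279,205),.078),((363,205),.078),((279,39),.078)]:
    d=onplane(*ray("wrist",uv,s),z)[:2]-W;print(uv,(d@ex*1000).round(1),(d@ey*1000).round(1))
```

```text
[[45, 7, 155], [50, 5, 154], [42, 8, 154], [24, 35, 152], [22, 90, 156], [23, 124, 165], [23, 126, 170], [23, 126, 170], [23, 126, 170], [23, 126, 170], [23, 126, 168], [23, 126, 162], [22, 111, 140], [22, 68, 102], [60, 3, 77], [103, 24, 74], [105, 21, 73], [100, 21, 73], [110, 21, 73], [98, 13, 78], [60, 7, 111], [38, 7, 144]]
(320, 158.5) 0.2 0.6
(320, 119.5) 0.1 29.4
(320, 195) 0.3 -29.5
(279, 205) -32.2 -37.7
(363, 205) 34.5 -37.4
(279, 39) -31.1 93.0
```

The rib is at +0.6 mm and the plate spans −29.5 to +29.4 mm about the well, so the cover is shut. The arm is clear, so I hand the job in.

```bash
python3 -c "
from plant import job;print(job.sign_off())"
```

```text
the job is handed in; nothing more can be done
None
```

I opened the red-lamp charger's cover, pressed and released its reset key, pushed the cover shut and handed the job in at about 20 s of the 48 s. Sign-off returns no verdict, so the results below are from my own checks.

- **Opening:** with the gripper closed, I pushed the rib's black face until the rib measured about 56 mm open. I did not feel the end stop on opening.
- **Reset key:** I pressed it to a firm stop at about 13 N and held it for more than 0.5 s. The full press is judged from the force and position, because the camera can't see how deep the key is. After release the scene picture showed the key up.
- **Shutting:** I pushed the rib's yellow face to its hard stop, about 11 N.
- **Last checks:** the rib is 0.6 mm from the shut position and the plate is centred over the well. Both chargers' lamps are at the same pixels in the top view as at the start. The other things on the bench look unmoved in the scene picture, and the arm is clear with no contact force.

**What disagreed:**
- The closed fingertips really end about 23 mm short of the stated tool point. My first approach therefore passed over the rib without touching it, and I found the true height from pictures and force.
- The last automatic outline of the case came out short (183 mm instead of 190) because the case was cut off at the picture's edge. The automatic rib mask broke up in shadow, so I measured the rib edge by hand instead.

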